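Gauge the lens with the lens clock

ROBOT

A 6-joint arm with a two-finger parallel gripper is mounted at the origin on the work surface. World frame = base frame: x ahead of the robot, y to its left, z up, the work surface at z = 0. Lengths are in m, angles in degrees, forces in N, time in s.
With the tool pointing down it reaches from about 0.35 to 0.875 m from the base axis. Payload 4.2 kg.
Tool frame: the origin (TCP) lies midway between the tips of the shut fingers; the grasp point (between the pads) lies 19 mm behind it (r.pinch_z is the distance from the TCP to the grasp point, in m); z points along the fingers, y is the line along which they close (so a half turn about z gives the same grasp; the last joint's range is limited). The gripper opens to 87 mm and grips with 3 to 60 N. Pads are 19 mm wide; open, the fingers measure 117 mm over their backs; the gripper's body (75 mm by 190 mm) begins 51 mm behind the grasp point.
Start: joints at [-52.391, 22.042, 0.453, 0, -68.411, -14.817], TCP at [0.242, -0.576, 0.186] pointing down, gripper open.
Joint ranges: [-179.83, 179.83], [-69.29, 118.12], [-61.27, 80.66], [-181.25, 117.63], [-171.15, -9.14], [-177.46, 177.46]. Speed limits (degrees/s): [159.86, 159.86, 180, 180, 180, 180].

INTERFACE

Orientations are given as a 3x3 rotation matrix whose columns are the frame's x, y, z axes.
In Python, from station import r, imaging, models gives the robot as it stands. The module is installed in compiled form; this text tells all that it offers.
- The arm moves only by the tool apply_moves, never from a script. Its argument "moves" is a list of rows, each a list of 2 entries, a list of its own where there are three numbers: the shift along the tool's x, y, z in m, then the turn about the tool's z in degrees. A call has 1 to 5 rows; each row shifts and turns the commanded pose from where the row before left it, along the tool's axes as they then stand; what a row does not reach is not made up. A row lasts 1/12 s, in which the tool goes at most 41.7 mm and 7.16 degrees, less where a joint would pass 70% of its speed; a pose out of reach is approached as far as the arm can. A call is refused whole if a number of a shift passes 0.0417 or a number of a turn 7.16, either way. A call with a gripper value outside its range is refused whole. "hand" is the finger opening in m, from 0 to 0.087, set as the call begins (left out, the last holds). The fingers move at their own pace and stop on an object; the grip force is fixed at half the most. Time passes only in rows, so rows that do not move let the fingers close. It gives the time, the measured TCP pose, the force, the opening and the grip force at its end, in the units of the state.
- r.sense(): the state, without advancing time (a new reading comes with each control period).
- imaging.capture(name): name is "side" or "top" or "wrist"; returns a dict with "frame" (384x512x3 uint8, blue, green, red), "intrinsics" (3x3 intrinsics, pixels), "eye" and "orientation" of the camera in the world. Camera axes: x right, y down, z forward; pixel columns grow to the right and rows downward; lengths in m; the calibration is good to about 2 mm. A picture is of the moment at which its call begins. There is no depth.
- r.finish_job(): hands the job in; it is judged then, once.
Trained networks look in a picture, given as the dict that the camera call returned (one of the last four; its "shot" number tells which), for a name from the list of things; names that differ only in an ending like _2 or _b are one class to them, and where a whole thing is asked for, a point or a joint stands for the part that bears it (a point fixed in the world has none). Each returns a list of dicts, best first, with "confidence" (0 to 1); they miss things now and then, are a little off and sometimes report something else, mostly with a low value. They report only what shows in the picture. A call takes as long as a camera call. They do not tell look-alikes from the thing itself.
- models.cut_out(picture, target): "region" (384x512 bool, what is visible of it) and "extent" ([left, top, width, height] as shares, 0 to 1, of the picture: columns of its width, rows of its height, round what is visible of it).
- models.place_of(picture, target): "at" ([column, row] as shares, 0 to 1, of the picture: columns of its width, rows of its height: a listed point, or the origin of a listed thing).
The state is a dict: "time_s": time; "joints": joint angles; "joint_velocities": joint speeds; "effort": joint torques, N m; "tcp_pos": TCP position; "ee_rot": TCP orientation; "wrist_force": force on the tool from outside, world axes, zero at the start; "moment": the same for the moment, N m; "gripper_width": opening from 0.0 (shut) to 1.0 (fully open); "gripper_force": force on a finger pad.
Only numpy, scipy, OpenCV 4.12 (cv2) and the standard library are available. Lean on these libraries where they do the work, as an engineer would, in place of code of your own. Each camera call takes 0.05 s, during which the arm holds its last target. There are 200 camera calls.

TASK

Take the lens clock from its stand and check its zero: rest it upright on the glass optical flat with a light push so that all three pins are down. Then gauge the dotted lens in the tilted holder: set the middle pin on the middle dot with the row of pins along the row of dots and the clock square to the lens, pushed on only lightly so that all three pins rest on the glass. Finish like that, with the clock still gripped and held against the lens, and leave the other things on the bench where they are.

Things in the scene. Friction and masses are not known exactly. Their poses are not given: they have to be found in the camera images.
- clock: Lens clock: loose 0.13 kg hand gauge standing pins down in its stand; round dark case with white dial, below it a foot (12 x 28 mm, z 7 to 29 mm) with three pins in a row. Origin: midway between the tips of the two fixed brass outer pins (at y = -10 and +10 mm). z: from the pin tips up through the dial; y: along the row of pins; x: the dial's axis, face to +x. It may be used either way round.
- clock_case (a point): Centre of the lens clock's case, 46 mm above its origin along z; same axes as the clock. The case is 46 mm round (top of the clock 23 mm above this point), with a flat knurled finger pad, 12 x 24 mm, on each side: 48 mm across the pads (along y), 16 mm thick over the dial glass (along x). Grip it from above on the side pads (fingers closing along y) or on dial glass and back (along x).
- clock_plunger (a joint): How far the clock's steel middle pin is pushed in, m. At 0 its tip stands 3 mm beyond the outer pins' tips; with all three pins down it reads about 0.0030 on flat glass and 0.0034 on the lens. Its spring resists with 1 N at first and 1 N more per mm (4 to 4.4 N with all pins down); beyond that the rigid outer pins take the push.
- stand: Dark wooden stand of the lens clock, fixed, 50 x 72 mm, 24 mm high. Origin: centre of its underside; z up. The clock's foot sits 10 mm deep in a pocket in its top, pins hanging free, the clock's y along the stand's y; lift the clock straight up.
- flat: The optical flat: a pale grey round glass disc 68 mm across in a black rubber ring, fixed to the bench. Origin: centre of its underside; its level upper face is 14 mm above the origin, z up.
- lens: Dotted lens: pale round blank 70 mm across, 7.7 mm thick, convex upper face (radius 132 mm), gripped by three rubber prongs about level with its rim, on the tilted, locked ball head of a heavy grey holder (tilt 5 to 20 degrees, differs). Middle about 0.09 m above the bench. z: out of the convex face; y: along its three red dots (4 mm, 17 mm apart). Origin: centre of its underside.
- lens_dot (a point): The middle red dot, at the top of the convex face of the lens, on its axis; same axes as the lens (z square out of the glass, y along the row of dots).
- spectacles: Bystander: bronze spectacles lying upside down on a wine-red pad, 135 mm wide, 42 mm high. Origin: under the middle of the brow line.
- driver_green: Bystander: small brass screwdriver with a green cap, 120 mm long, 8 mm thick, lying on the mat. Origin: under the middle of the grip.
- driver_black: Bystander: small steel screwdriver with a black cap, 120 mm long, 8 mm thick, lying in a tray of the mat. Origin: under the middle of the grip.
- pliers: Bystander: pliers with blue handles, 125 mm long, 12 mm high, lying in a tray of the mat. Origin: under the rivet.
- spray: Bystander: blue bottle of lens spray, 36 mm across, 105 mm high. Origin: centre of its underside.
- screw_tin: Bystander: round screw tin, 39 mm across, 25 mm high, between the task's things and the robot. Origin: centre of its underside.
- spare_lens: Bystander: brown-tinted lens blank, without dots, 70 mm across, 8 mm high, lying flat on the mat. Origin: centre of its underside.
There are look-alikes about, which are no part of the job. Of the things that look like the flat, the largest one is meant.

How it is judged:
By the outcome, as a careful person would: the job done as asked, in the order asked, and still so for the second after the job is handed in, while the arm keeps its last pose, push and grip.
It also fails if it takes over 48 s, if anything falls off the work surface, if the arm or the gripper's body presses on something with over 40 N, if the wrist force passes 120 N, or if a joint passes its speed limit or range.

## Working session

There is one attempt and no reset: what is moved stays moved. The work goes in short steps, Python scripts to look and compute and a tool call to move; the robot and the scene stay as the last step left them, time stands still between calls to the robot, and variables do not carry over. Pictures are saved under pics/ and viewed, at most 10 in all, crops included, and the job is handed in when it is done.

Besides the shell and the picture viewer there is one more tool, called after ">>>" as name(argument=value, ...) on one line, values as JSON. apply_moves: Moves the arm, as the interface text tells. Its arguments: {"type":"object","properties":{"moves":{"type":"array"},"hand":{"type":"number"}},"required":["moves"]}

```bash
mkdir -p pics; cat > h.py <<'E'
import numpy as np, cv2
from station import r, imaging, models
def ray(p,uv):
    K=p["intrinsics"];R=np.array(p["orientation"]);d=R@np.linalg.inv(K)@np.array([uv[0],uv[1],1.]);return np.array(p["eye"]),d/np.linalg.norm(d)
def proj(p,X):
    c=np.array(p["orientation"]).T@(np.array(X)-np.array(p["eye"]));q=np.array(p["intrinsics"])@c;return q[:2]/q[2]
def atz(p,uv,z):
    o,d=ray(p,uv);return o+d*(z-o[2])/d[2]
def tri(obs):
    A=np.zeros((3,3));b=np.zeros(3)
    for p,uv in obs:
        o,d=ray(p,uv);M=np.eye(3)-np.outer(d,d);A+=M;b+=M@o
    X=np.linalg.solve(A,b);return X,[np.linalg.norm(proj(p,X)-uv) for p,uv in obs]
def px(a): return np.array([a[0]*512,a[1]*384])
E
python3 - <<'E'
from h import *
np.set_printoptions(precision=4,suppress=True)
s=r.sense();print(s["tcp_pos"],s["ee_rot"],s["wrist_force"],s["gripper_width"],r.pinch_z)
P={n:imaging.capture(n) for n in("side","top","wrist")}
for n,p in P.items():
    print(n,p["eye"],np.array(p["orientation"]).tolist(),p["intrinsics"][0],p["frame"].shape)
    for t in ("clock","clock_case","stand","flat","lens","lens_dot","screw_tin","spare_lens"):
        print(t,[(px(d["at"]).round(1).tolist(),round(d["confidence"],2)) for d in models.place_of(p,t)][:4])
cv2.imwrite("pics/a.png",cv2.resize(P["side"]["frame"],(800,600),interpolation=cv2.INTER_CUBIC))
cv2.imwrite("pics/b.png",cv2.resize(P["top"]["frame"],(800,600),interpolation=cv2.INTER_CUBIC))
E
```

```text
[ 0.2419 -0.5756  0.1846] [[-0.922  -0.3872 -0.001 ]
 [-0.3872  0.922   0.002 ]
 [ 0.0001  0.0022 -1.    ]] [-0.2211  0.3264 -0.101 ] 1.000505833172587 0.0187
side [-0.1496 -0.7883  0.7835] [[0.7423956601238972, -0.3631527148941584, 0.5629998130498843], [-0.6697360828018646, -0.42408727073705443, 0.6095929512322219], [0.017385718921473822, -0.8296204508471317, -0.5580570260410534]] [460.2041   0.     251.1477] (384, 512, 3)
clock [([316.9, 254.1], 0.51)]
clock_case [([316.5, 240.6], 0.66), ([282.5, 186.2], 0.15)]
stand [([314.7, 256.5], 0.95)]
flat [([160.6, 186.0], 0.64), ([219.7, 196.1], 0.57), ([188.1, 179.4], 0.54), ([246.4, 183.4], 0.4)]
lens [([245.2, 190.8], 0.55), ([188.7, 176.8], 0.34)]
lens_dot [([242.8, 191.0], 0.91)]
screw_tin [([179.4, 213.2], 0.71)]
spare_lens [([243.9, 183.3], 0.65)]
top [0.3365 0.0048 1.3659] [[0.01157381777670097, -0.981769994841315, 0.18972012010157538], [-0.9998472272071097, -0.01384798265128587, -0.010665628098892523], [0.013098434575395519, -0.18956769399286932, -0.9817802811250081]] [477.1745   0.     255.3756] (384, 512, 3)
clock [([341.8, 199.3], 0.42)]
clock_case [([343.8, 200.0], 0.69), ([241.4, 148.5], 0.32)]
stand [([341.3, 200.5], 0.9), ([160.0, 210.4], 0.51)]
flat [([203.0, 202.6], 0.78), ([163.1, 207.8], 0.61)]
lens [([255.2, 206.7], 0.76)]
lens_dot [([257.3, 204.6], 0.86), ([214.2, 173.4], 0.63)]
screw_tin [([210.3, 256.9], 0.44)]
spare_lens [([215.8, 174.5], 0.83), ([254.6, 204.5], 0.19)]
wrist [ 0.1648 -0.6097  0.3843] [[-0.3882204678439624, 0.8772045911146857, 0.28248358124735595], [0.9215642134096365, 0.36884433989623877, 0.12113320555977015], [0.0020661339967628337, 0.30735314908720957, -0.9515932812060425]] [320.6244   0.     253.7414] (384, 512, 3)
clock []
clock_case []
stand []
flat []
lens []
lens_dot []
screw_tin []
spare_lens []
```

View pics/a.png

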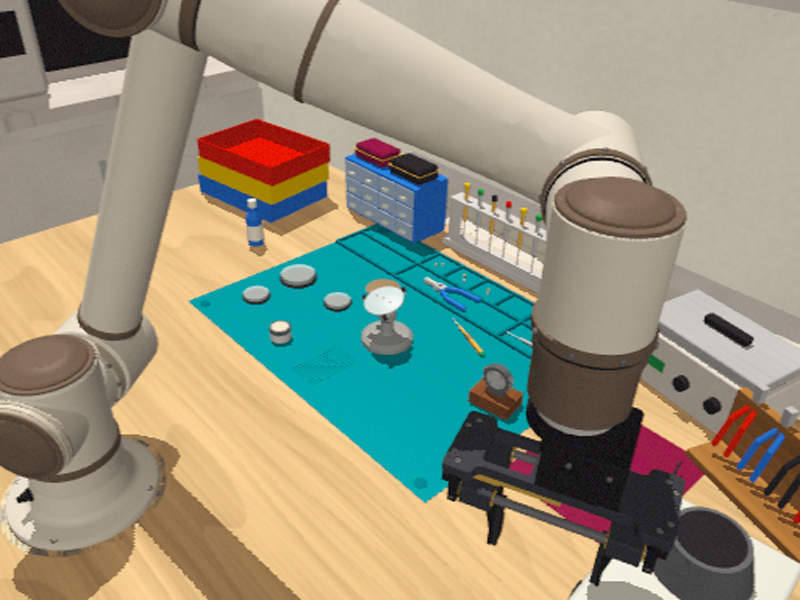

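View pics/b.png

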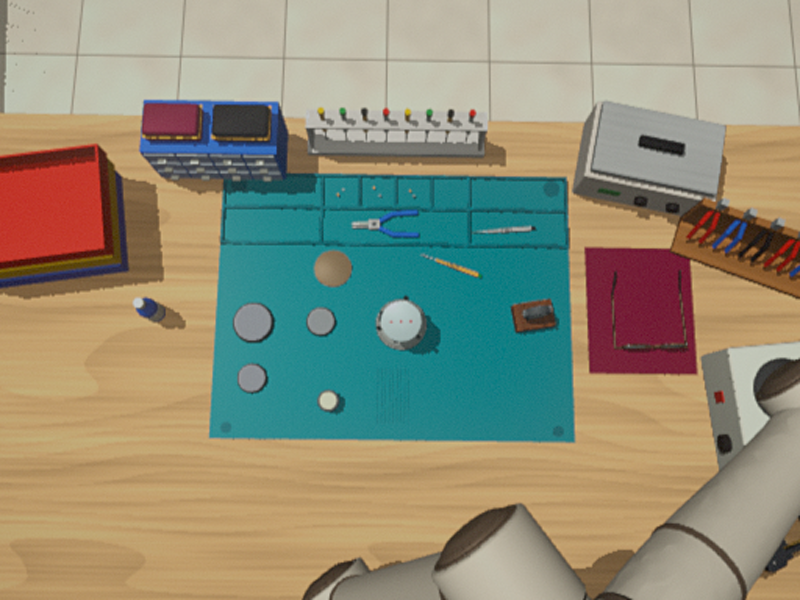

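```bash
python3 - <<'E'
from h import *
np.set_printoptions(precision=4,suppress=True)
P={n:imaging.capture(n) for n in("side","top")}
def best(n,t,near=None):
    L=models.place_of(P[n],t)
    if near is not None: L=sorted(L,key=lambda d:np.linalg.norm(px(d["at"])-near))
    return px(L[0]["at"])
for t,a,b in (("clock_case",(316,240),(344,200)),("clock",(317,254),(342,199)),("stand",(315,256),(341,200)),("flat",(188,178),(162,207)),("lens_dot",(243,191),(257,205)),("lens",(245,191),(255,207)),("screw_tin",(179,213),(210,257))):
    try:
        u,v=best("side",t,a),best("top",t,b)
        print(t,u,v,tri([(P["side"],u),(P["top"],v)]))
    except Exception as e: print(t,e)
for uv in ((160.6,186),(188.1,178),(219.7,196)): print(atz(P["side"],uv,.014))
for uv in ((162,206),(205,205.5),(161,242)): print(atz(P["top"],uv,.014))
for d in models.cut_out(P["top"],"flat"): print(d["confidence"],np.array(d["extent"])*[512,384,512,384],d["region"].sum())
E
```

```text
clock_case [315.904  242.8032] [342.9888 198.6048] (array([ 0.5707, -0.2537,  0.0483]), [np.float64(1.354274666333274), np.float64(1.1946042195473823)])
clock [318.5152 252.7872] [343.1936 201.984 ] (array([ 0.5688, -0.2622,  0.0212]), [np.float64(0.27140748654320945), np.float64(0.2364654695563084)])
stand [317.2864 261.312 ] [341.6064 200.2944] (array([ 0.5762, -0.2613, -0.0113]), [np.float64(1.3614769702903102), np.float64(1.1818268113415347)])
flat [188.416  179.4816] [160.9216 207.2832] (array([ 0.549 ,  0.2641, -0.006 ]), [np.float64(0.38799360670851796), np.float64(0.42909483519235986)])
lens_dot [243.4048 190.1184] [257.6896 205.2096] (array([ 0.5408, -0.0139,  0.097 ]), [np.float64(1.0953085119436274), np.float64(1.0996487459856155)])
lens [245.504 189.504] [253.3888 207.5136] (array([ 0.5422, -0.0077,  0.0937]), [np.float64(2.1876174668056527), np.float64(2.2023227436807633)])
screw_tin [177.5104 215.0016] [213.0944 254.8992] (array([0.4087, 0.1105, 0.0075]), [np.float64(2.2418246354003726), np.float64(2.235181248057775)])
[0.4441 0.2625 0.014 ]
[0.5346 0.2458 0.014 ]
[0.5469 0.103  0.014 ]
[0.5507 0.2568 0.014 ]
[0.5538 0.134  0.014 ]
[0.4479 0.2546 0.014 ]
0.86 [146.688  194.6112  30.0032  26.112 ] 557
0.8 [155.8016 231.2832  17.6128  19.8144] 287
0.59 [195.4816 197.184   20.2752  17.5104] 290
```

>>> apply_moves(moves=[[[0,0,0],5.7],[[0,0,0],5.7],[[0,0,0],5.7],[[0,0,0],5.7]], hand=0.087)

```text
time_s: 2.53
tcp_pos: [0.2421, -0.5762, 0.1858]
ee_rot: [[-1.0, 0.005, 0.0], [0.005, 1.0, -0.0], [-0.0, -0.0, -1.0]]
wrist_force: [-0.7, -0.0, 0.1]
gripper_width: 1.001
gripper_force: 0.0
```

>>> apply_moves(moves=[[[-0.029,0.029,0],0],[[-0.029,0.029,0],0],[[-0.029,0.029,0],0],[[-0.029,0.029,0],0],[[-0.029,0.029,0],0]])

```text
time_s: 2.95
tcp_pos: [0.3881, -0.4298, 0.186]
ee_rot: [[-1.0, 0.001, 0.0], [0.001, 1.0, -0.0], [-0.0, -0.0, -1.0]]
wrist_force: [1.4, -0.1, -0.2]
gripper_width: 1.0
gripper_force: 0.0
```

>>> apply_moves(moves=[[[-0.029,0.029,0],0],[[-0.029,0.029,0],0],[[-0.029,0.029,0],0],[[-0.029,0.029,0],0],[[0,0,0],0]])

```text
time_s: 3.37
tcp_pos: [0.5078, -0.311, 0.1856]
ee_rot: [[-1.0, -0.006, 0.002], [-0.006, 1.0, 0.0], [-0.002, 0.0, -1.0]]
wrist_force: [-1.5, -1.3, -0.3]
gripper_width: 0.999
gripper_force: 0.0
```

```bash
python3 - <<'E'
from h import *
import pickle
np.set_printoptions(precision=4,suppress=True)
s=r.sense();print(s["time_s"],s["tcp_pos"],s["ee_rot"])
p=imaging.capture("wrist")
pickle.dump(p,open("c1.pkl","wb"))
print(p["eye"])
for t in ("clock","clock_case","stand","lens","lens_dot"):
    print(t,[(px(d["at"]).round(1).tolist(),round(d["confidence"],2)) for d in models.place_of(p,t)][:4])
cv2.imwrite("pics/c.png",cv2.resize(p["frame"],(800,600),interpolation=cv2.INTER_CUBIC))
E
```

```text
3.3667 [ 0.5078 -0.311   0.1856] [[-1.     -0.0065  0.0021]
 [-0.0065  1.      0.    ]
 [-0.0021  0.     -1.    ]]
[ 0.4235 -0.3123  0.385 ]
clock [([296.3, 213.4], 0.69)]
clock_case [([300.8, 224.0], 0.79)]
stand [([298.4, 209.3], 0.84)]
lens [([385.0, 270.7], 0.47)]
lens_dot []
```

View pics/c.png

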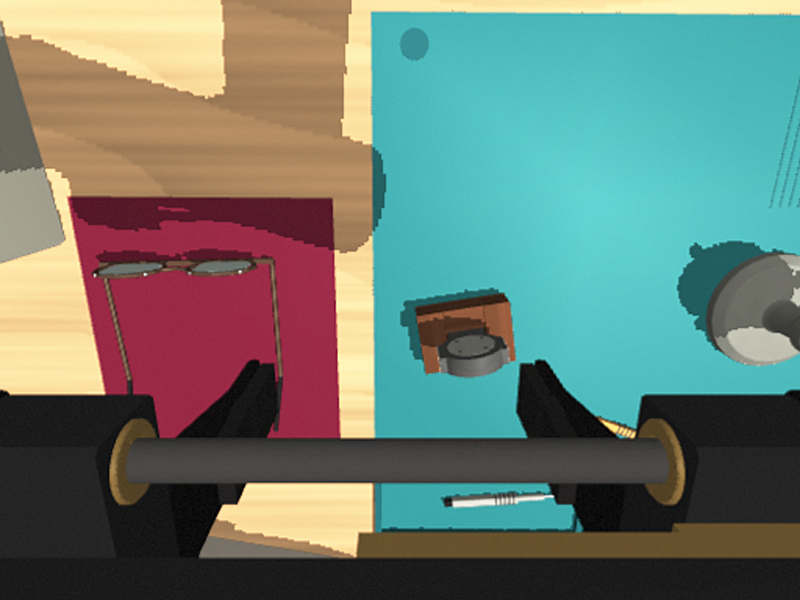

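>>> apply_moves(moves=[[[0,0.04,0],0],[[0,0.04,0],0],[[0,0.04,0],0],[[0,0.04,0],0],[[0,0.04,0],0]])

```text
time_s: 4.08
tcp_pos: [0.5024, -0.1149, 0.1861]
ee_rot: [[-1.0, 0.003, 0.001], [0.003, 1.0, -0.0], [-0.001, -0.0, -1.0]]
wrist_force: [2.0, -0.3, -0.5]
gripper_width: 0.999
gripper_force: 0.0
```

>>> apply_moves(moves=[[[0,0.04,0],0],[[0,0.04,0],0],[[0,0,0],0]])

```text
time_s: 4.33
tcp_pos: [0.5032, -0.0313, 0.1863]
ee_rot: [[-1.0, -0.004, 0.002], [-0.004, 1.0, 0.001], [-0.002, 0.001, -1.0]]
wrist_force: [-0.8, -0.4, 0.0]
gripper_width: 1.005
gripper_force: 0.0
```

```bash
python3 - <<'E'
from h import *
import pickle
np.set_printoptions(precision=4,suppress=True)
p=imaging.capture("wrist")
pickle.dump(p,open("l1.pkl","wb"))
print(p["eye"],r.sense()["tcp_pos"])
for t in ("clock_case","stand","lens","lens_dot","flat"):
    print(t,[(px(d["at"]).round(1).tolist(),round(d["confidence"],2)) for d in models.place_of(p,t)][:4])
cv2.imwrite("pics/d.png",cv2.resize(p["frame"][100:340,150:470],(800,600),interpolation=cv2.INTER_CUBIC))
E
```

```text
[ 0.419  -0.0327  0.3857] [ 0.5031 -0.0334  0.1863]
clock_case [([481.1, 197.2], 0.66), ([52.6, 227.3], 0.59)]
stand [([79.1, 211.5], 0.77)]
lens []
lens_dot [([271.9, 220.9], 0.92)]
flat [([482.7, 197.7], 0.97), ([498.5, 117.4], 0.96), ([379.4, 201.0], 0.88)]
```

View pics/d.png

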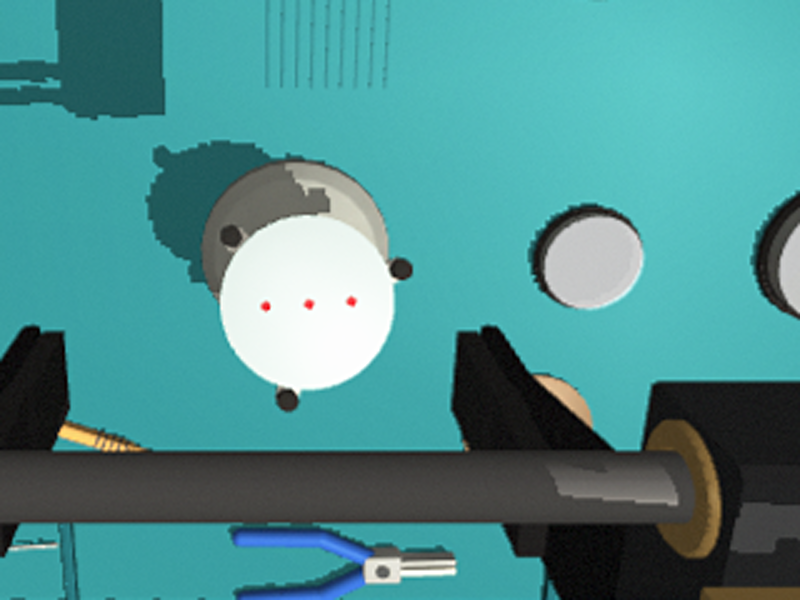

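>>> apply_moves(moves=[[[0,0.04,0],0],[[0,0.04,0],0],[[0,0,0],0],[[0,0,0],0]])

```text
time_s: 4.97
tcp_pos: [0.5034, 0.0449, 0.1856]
ee_rot: [[-1.0, -0.001, -0.0], [-0.001, 1.0, -0.0], [0.0, -0.0, -1.0]]
wrist_force: [-0.1, 0.5, 0.2]
gripper_width: 0.998
gripper_force: 0.0
```

```bash
cat > cap.py <<'E'
from h import *
import pickle,sys
np.set_printoptions(precision=4,suppress=True)
p=imaging.capture("wrist")
pickle.dump(p,open(sys.argv[1]+".pkl","wb"))
s=r.sense();print(s["time_s"],p["eye"],s["tcp_pos"],s["joints"])
for t in sys.argv[2:]:
    print(t,[(px(d["at"]).round(1).tolist(),round(d["confidence"],2)) for d in models.place_of(p,t)][:4])
E
python3 cap.py l2 lens_dot flat lens
```

```text
5.0167 [0.4196 0.0441 0.3851] [0.5032 0.0441 0.1856] [  23.4573   10.3544  -16.0314    0.0069  -63.6479 -113.4988]
lens_dot [([198.1, 220.7], 0.68)]
flat [([321.6, 203.1], 0.93), ([423.6, 200.9], 0.86), ([436.3, 115.3], 0.86)]
lens [([196.6, 222.2], 0.87)]
```

>>> apply_moves(moves=[[[-0.013,-0.033,0],0],[[-0.013,-0.033,0],0],[[-0.013,-0.033,0],0],[[0,0,0],-7],[[0,0,0],-7]])

```text
time_s: 5.58
tcp_pos: [0.5422, -0.0575, 0.1853]
ee_rot: [[-0.97, -0.242, -0.001], [-0.242, 0.97, -0.0], [0.001, -0.0, -1.0]]
wrist_force: [-0.2, -0.4, -0.4]
gripper_width: 1.0
gripper_force: 0.0
```

>>> apply_moves(moves=[[[0,0,0],-7],[[0,0,0],-7],[[0,0,0],-7],[[0,0,0],-7],[[0,0,0],-7]])

```text
time_s: 6.0
tcp_pos: [0.5419, -0.0557, 0.1857]
ee_rot: [[-0.653, -0.757, -0.0], [-0.757, 0.653, -0.0], [0.0, 0.0, -1.0]]
wrist_force: [0.3, -0.1, -0.5]
gripper_width: 1.001
gripper_force: 0.0
```

>>> apply_moves(moves=[[[0,0,0],-7],[[0,0,0],-7],[[0,0,0],-7],[[0,0,0],-7],[[0,0,0],-7]])

```text
time_s: 6.42
tcp_pos: [0.5419, -0.0556, 0.1857]
ee_rot: [[-0.101, -0.995, -0.0], [-0.995, 0.101, -0.0], [0.0, 0.0, -1.0]]
wrist_force: [0.2, 0.4, 0.8]
gripper_width: 0.999
gripper_force: 0.0
```

>>> apply_moves(moves=[[[0,0,0],-6],[[0,0,0],0],[[0,0,0],0]])

```text
time_s: 6.67
tcp_pos: [0.542, -0.0552, 0.1857]
ee_rot: [[-0.005, -1.0, -0.0], [-1.0, 0.005, -0.0], [0.0, 0.0, -1.0]]
wrist_force: [-0.7, -0.5, 0.7]
gripper_width: 0.999
gripper_force: 0.0
```

```bash
python3 cap.py l3 lens_dot flat lens clock_case stand
```

```text
6.7167 [ 0.5426 -0.1409  0.3852] [ 0.542  -0.055   0.1857] [ 11.2564  14.248  -10.886   -0.0026 -64.8769 -11.4938]
lens_dot [([253.4, 223.7], 0.76), ([100.7, 229.5], 0.57)]
flat [([242.8, 296.1], 0.41)]
lens [([247.5, 225.2], 0.76)]
clock_case []
stand []
```

>>> apply_moves(moves=[[[-0.041,0,0],0],[[0,-0.04,0],0],[[0,0,0],-7],[[0,0,0],-7],[[0,0,0],-7]])

```text
time_s: 7.38
tcp_pos: [0.5825, -0.0127, 0.1849]
ee_rot: [[0.364, -0.931, -0.001], [-0.931, -0.364, -0.0], [-0.0, 0.001, -1.0]]
wrist_force: [-0.9, -0.5, 0.2]
gripper_width: 1.004
gripper_force: 0.0
```

>>> apply_moves(moves=[[[0,0,0],-7],[[0,0,0],-7],[[0,0,0],-7],[[0,0,0],-7],[[0,0,0],-7]])

```text
time_s: 7.8
tcp_pos: [0.5822, -0.0131, 0.1857]
ee_rot: [[0.832, -0.555, -0.0], [-0.555, -0.832, -0.0], [-0.0, 0.0, -1.0]]
wrist_force: [0.5, 0.3, 0.2]
gripper_width: 1.003
gripper_force: 0.0
```

>>> apply_moves(moves=[[[0,0,0],-7],[[0,0,0],-7],[[0,0,0],-7],[[0,0,0],-7],[[0,0,0],-6]])

```text
time_s: 8.22
tcp_pos: [0.5822, -0.0131, 0.1857]
ee_rot: [[1.0, 0.005, -0.0], [0.005, -1.0, -0.0], [-0.0, 0.0, -1.0]]
wrist_force: [-0.2, 0.5, 0.1]
gripper_width: 0.996
gripper_force: 0.0
```

>>> apply_moves(moves=[[[0,0,0],0],[[0,0,0],0]])

```text
time_s: 8.38
tcp_pos: [0.5822, -0.0132, 0.1857]
ee_rot: [[1.0, -0.003, -0.0], [-0.003, -1.0, -0.0], [-0.0, 0.0, -1.0]]
wrist_force: [-0.3, 0.6, 0.4]
gripper_width: 1.002
gripper_force: 0.0
```

```bash
python3 cap.py l4 lens_dot flat lens
cat > fit.py <<'E'
from h import *
import pickle,sys
from scipy.optimize import least_squares
from scipy.spatial.transform import Rotation as Ro
def dots(p,c):
    f=p["frame"].astype(int);m=((f[...,2]>f[...,1]+50)&(f[...,2]>f[...,0]+50)).astype(np.uint8)
    n,_,st,ce=cv2.connectedComponentsWithStats(m)
    # intensity weighted
    out=[]
    for i in range(1,n):
        if np.linalg.norm(ce[i]-c)<45 and 2<=st[i,4]<60:
            x,y=np.round(ce[i]).astype(int);w=np.clip(f[y-4:y+5,x-4:x+5,2]-(f[y-4:y+5,x-4:x+5,0]+f[y-4:y+5,x-4:x+5,1])/2-8,0,None)
            Y,X=np.mgrid[y-4:y+5,x-4:x+5];out.append([(X*w).sum()/w.sum(),(Y*w).sum()/w.sum()])
    return np.array(out)
def outline(p,c):
    f=p["frame"];m=((f.min(2)>185)).astype(np.uint8)
    d=dots(p,c)
    m=cv2.morphologyEx(m,cv2.MORPH_CLOSE,np.ones((9,9)))
    n,l,st,ce=cv2.connectedComponentsWithStats(m)
    k=l[int(c[1]),int(c[0])]
    return m if k==0 else (l==k).astype(np.uint8)
E
python3 - <<'E'
from fit import *
for n,c in (("l1",(271.9,220.9)),("l2",(198,220.7)),("l3",(253,223.7)),("l4",None)):
    p=pickle.load(open(n+".pkl","rb"))
    if c is None: c=proj(p,(.541,-.014,.097))
    m=outline(p,c);print(n,c,dots(p,c).round(2).tolist(),m.sum(),p["frame"][int(c[1])+8,int(c[0])+12])
    x,y=int(c[0]),int(c[1]);I=p["frame"][y-60:y+60,x-60:x+60].copy();
    K=np.hstack([I,np.repeat(m[y-60:y+60,x-60:x+60,None]*255,3,2)])
    globals()[n]=K
cv2.imwrite("pics/e.png",cv2.resize(np.vstack([np.hstack([l1,l2]),np.hstack([l3,l4])]),(800,400),interpolation=cv2.INTER_NEAREST))
E
```

```text
8.4333 [ 0.668  -0.0142  0.3852] [ 0.5822 -0.0132  0.1857] [ 14.6274  17.9001  -5.743    0.0008 -66.3589  75.204 ]
lens_dot [([254.8, 222.0], 0.56), ([451.0, 167.7], 0.5), ([453.4, 22.2], 0.4)]
flat [([39.5, 182.2], 0.82), ([54.0, 258.8], 0.74), ([130.1, 186.0], 0.7)]
lens [([255.6, 216.9], 0.74)]
l1 (271.9, 220.9) [[290.19, 220.19], [255.87, 222.1], [273.21, 221.29]] 3970 [253 253 252]
l2 (198, 220.7) [[213.62, 220.4], [178.93, 222.47], [196.12, 221.55]] 3799 [251 253 249]
l3 (253, 223.7) [[252.63, 209.67], [253.61, 225.71], [253.94, 240.28]] 3343 [237 242 233]
l4 [253.8985536  226.32760582] [[235.4, 221.83], [252.46, 222.27], [269.65, 221.49]] 1818 [134 142 130]
```

View pics/e.png

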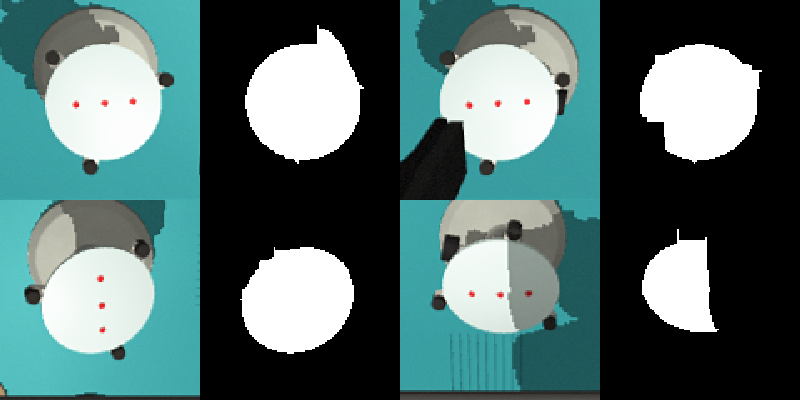

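```bash
cat >> fit.py <<'E'
V=[pickle.load(open(n+".pkl","rb")) for n in ("l1","l2","l3","l4")]
a=np.linspace(0,2*np.pi,180,endpoint=False)
C=np.c_[np.cos(a),np.sin(a)]
MOD=np.vstack([np.c_[.035*C,0*a],np.c_[.035*C,0*a+.0031]])
DOT=np.array([[0,-.017,.0077-.0011],[0,0,.0077],[0,.017,.0077-.0011]])
def pj(p,X,b):
    c=(X-np.array(p["eye"]))@np.array(p["orientation"])+b;q=c@np.array(p["intrinsics"]).T;return q[:,:2]/q[:,2:]
def pose(v): return Ro.from_rotvec(v[3:6]).as_matrix(),v[:3]
def edges(p,v):
    R,t=pose(v);u=pj(p,MOD@R.T+t,v[6:9]).astype(np.float32)
    h=cv2.convexHull(u)[:,0];g=cv2.GaussianBlur(cv2.cvtColor(p["frame"],cv2.COLOR_BGR2LAB),(0,0),.8).astype(np.float32)
    out=[];d=np.roll(h,-1,0)-h
    for i in range(0,len(h),2):
        e=d[i]/(np.linalg.norm(d[i])+1e-9);n=np.array([-e[1],e[0]]);m=h[i]
        if n@(m-h.mean(0))<0:n=-n
        s=np.arange(-5,5.01,.25);q=m+s[:,None]*n
        val=cv2.remap(g,q[:,:1].astype(np.float32),q[:,1:].astype(np.float32),1)[:,0]
        gr=np.linalg.norm(val[4:]-val[:-4],axis=1)*np.exp(-(s[2:-2]/5)**2)
        k=gr.argmax()
        if gr[k]>25: out.append((m+s[2:-2][k]*n,n))
    return out
def fit(v,it=12,useb=True):
    D=[]
    for p in V:
        d=dots(p,pj(p,v[None,:3],v[6:9])[0]);pr=pj(p,DOT@pose(v)[0].T+v[:3],v[6:9])
        D.append(np.array([d[np.linalg.norm(d-q,axis=1).argmin()] for q in pr]))
    for _ in range(it):
        E=[edges(p,v) for p in V]
        def res(w):
            R,t=pose(w);o=[]
            for p,d,e in zip(V,D,E):
                o.append(4*(pj(p,DOT@R.T+t,w[6:9])-d).ravel())
                h=cv2.convexHull(pj(p,MOD@R.T+t,w[6:9]).astype(np.float32))
                # signed distance to hull (poly) at edge points
                hh=h[:,0].astype(float)
                for m,n in e:
                    dd=(hh-m);tt=np.array([-n[1],n[0]]);s=dd@tt;f=dd@n>-12
                    idx=np.where((np.abs(s)<6)&f&((hh-hh.mean(0))@n>0))[0]
                    idx=idx[np.argsort(np.abs(s[idx]))[:2]]
                    o.append(np.atleast_1d(0. if len(idx)<2 else np.average(dd[idx]@n,weights=1/(np.abs(s[idx])+.01))))
            o.append(w[6:9]/.002*(1 if useb else 1e4)); return np.concatenate(o)
        v=least_squares(res,v,loss="soft_l1",f_scale=.5,diff_step=1e-4,x_scale=[.01]*3+[.1]*3+[.003]*3).x
    r0=res(v);return v,np.median(np.abs(r0)),[np.abs(pj(p,DOT@pose(v)[0].T+v[:3],v[6:9])-d).max() for p,d in zip(V,D)]
E
python3 - <<'E'
from fit import *
np.set_printoptions(precision=4,suppress=True)
for s in (0,-.25):
  for ub in (True,False):
    v,m,dd=fit(np.r_[.541,-.014,.09,0,s,0,0,0,0.],useb=ub);R,t=pose(v)
    print(t,v[6:],"normal",R[:,2],"y",R[:,1],"top",t+R[:,2]*.0077,m,np.round(dd,2),"tilt",np.degrees(np.arccos(R[2,2])))
np.save("v.npy",v)
E
```

```text
[ 0.5457 -0.0128  0.0859] [ 0.0002 -0.     -0.0001] normal [-0.292   0.0579  0.9547] y [-0.0348  0.9969 -0.0711] top [ 0.5435 -0.0123  0.0933] 0.24286969595438346 [0.21 0.14 0.16 0.22] tilt 17.316639496633652
[ 0.5457 -0.0127  0.086 ] [ 0. -0. -0.] normal [-0.2919  0.0605  0.9545] y [-0.0341  0.9967 -0.0736] top [ 0.5434 -0.0123  0.0933] 0.2517083233500739 [0.13 0.19 0.25 0.34] tilt 17.34384048848506
[ 0.5457 -0.0128  0.086 ] [ 0.0001 -0.      0.    ] normal [-0.2898  0.0589  0.9553] y [-0.0351  0.9968 -0.0721] top [ 0.5435 -0.0123  0.0934] 0.24597648978006242 [0.2  0.13 0.18 0.22] tilt 17.200504690338317
[ 0.5457 -0.0127  0.086 ] [ 0. -0. -0.] normal [-0.2909  0.0611  0.9548] y [-0.0344  0.9966 -0.0742] top [ 0.5434 -0.0123  0.0933] 0.2495269321444178 [0.14 0.18 0.26 0.34] tilt 17.289711045258944
```

>>> apply_moves(moves=[[[0.006,0.04,0],0],[[0.006,0.04,0],0],[[0.006,0.04,0],0],[[0.006,0.04,0],0],[[0.006,0.03,0],0]])

```text
time_s: 9.0
tcp_pos: [0.6121, -0.206, 0.1858]
ee_rot: [[1.0, -0.002, -0.0], [-0.002, -1.0, -0.0], [-0.0, 0.0, -1.0]]
wrist_force: [-0.4, 1.1, -0.5]
gripper_width: 1.002
gripper_force: 0.0
```

>>> apply_moves(moves=[[[0,0,0],0],[[0,0,0],0],[[0,0,0],0]])

```text
time_s: 9.25
tcp_pos: [0.6119, -0.2029, 0.1855]
ee_rot: [[1.0, -0.001, -0.001], [-0.001, -1.0, 0.0], [-0.001, -0.0, -1.0]]
wrist_force: [-0.8, 0.4, 0.1]
gripper_width: 0.997
gripper_force: 0.0
```

```bash
python3 cap.py s1 clock clock_case stand
```

```text
9.3 [ 0.6978 -0.2039  0.3849] [ 0.612  -0.2023  0.1857] [ -3.9475  23.9757   3.472   -0.0148 -69.5124  93.9674]
clock [([297.4, 198.1], 0.65)]
clock_case [([300.0, 210.7], 0.87)]
stand [([298.7, 197.0], 0.97)]
```

>>> apply_moves(moves=[[[0,0.04,0],0],[[0,0.04,0],0],[[0,0,0],0],[[0,0,0],0],[[0,0,0],0]])

```text
time_s: 9.87
tcp_pos: [0.6121, -0.2825, 0.1857]
ee_rot: [[1.0, 0.0, -0.0], [0.0, -1.0, 0.0], [-0.0, -0.0, -1.0]]
wrist_force: [-0.2, 0.4, -0.2]
gripper_width: 1.001
gripper_force: 0.0
```

```bash
python3 cap.py s2 clock clock_case stand; python3 - <<'E'
from h import *
import pickle
p,q=[pickle.load(open(n+".pkl","rb")) for n in("s1","s2")]
o=[]
for k in (p,q):
    x,y=proj(k,(.57,-.258,.04)).astype(int);print(x,y);x=np.clip(x,60,452);o.append(k["frame"][y-55:y+65,x-60:x+60])
cv2.imwrite("pics/f.png",cv2.resize(np.hstack(o),(800,400),interpolation=cv2.INTER_CUBIC))
E
```

```text
9.9167 [ 0.6979 -0.2834  0.3852] [ 0.6123 -0.2821  0.1859] [-11.0294  26.8819   8.1754  -0.0158 -71.292  101.0913]
clock []
clock_case [([228.8, 214.7], 0.93)]
stand [([230.5, 195.3], 0.62)]
301 206
231 206
```

View pics/f.png

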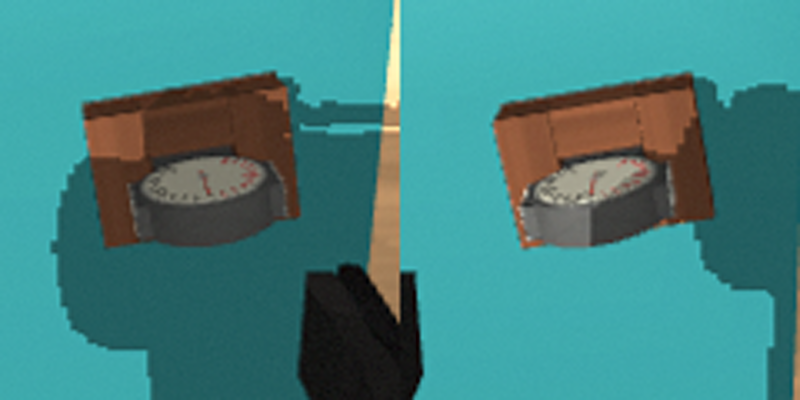

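```bash
python3 - <<'E'
from h import *
import pickle
np.set_printoptions(precision=4,suppress=True)
p,q=[pickle.load(open(n+".pkl","rb")) for n in("s1","s2")]
for k,x0,Q in ((p,241,[(87,118),(290,88),(297,215),(105,247)]),(q,171,[(97,118),(298,86),(313,215),(125,248)])):
    W=np.array([atz(k,(x0+a/3.333,151+b/3.333),.024) for a,b in Q])
    print(W.round(4).tolist(),W.mean(0),[round(np.linalg.norm(W[i]-W[i-1]),4) for i in range(4)])
    for a,b in ((0,1),(3,2)): d=W[a]-W[b];print("yaw long",np.degrees(np.arctan2(d[1],d[0])))
c=pickle.load(open("c1.pkl","rb"))
print("case",tri([(p,(300,210.7)),(q,(228.8,214.7)),(c,(300.8,224.0))]),"stand",tri([(p,(298.7,197)),(q,(230.5,195.3)),(c,(298.4,209.3))]))
for k,u in((p,(300,210.7)),(q,(228.8,214.7)),(c,(300.8,224.0))): print(atz(k,u,.053))
# temple of the spectacles in c1
print(atz(c,(280*.64,380*.64),.01),atz(c,(275*.64,265*.64),.035))
# pads: left/right in s1
for k,x0,Q in((p,241,[(135,215),(282,190)]),(q,171,[(530-400,220),(668-400,195)])):
    print([atz(k,(x0+a/3.333,151+b/3.333),.06) for a,b in Q])
E
```

```text
[[0.5896, -0.2193, 0.024], [0.6005, -0.2901, 0.024], [0.5529, -0.296, 0.024], [0.5402, -0.2266, 0.024]] [ 0.5708 -0.258   0.024 ] [np.float64(0.0499), np.float64(0.0716), np.float64(0.0481), np.float64(0.0706)]
yaw long 98.80481462334578
yaw long 100.31441652442977
[[0.5897, -0.2201, 0.024], [0.6015, -0.2909, 0.024], [0.553, -0.2968, 0.024], [0.5399, -0.2279, 0.024]] [ 0.571  -0.2589  0.024 ] [np.float64(0.0504), np.float64(0.0718), np.float64(0.0488), np.float64(0.0701)]
yaw long 99.43875473430072
yaw long 100.79416542396605
case (array([ 0.5679, -0.2562,  0.0523]), [np.float64(2.0319628595609083), np.float64(2.2605023267791178), np.float64(1.683360617627872)]) stand (array([ 0.5704, -0.2561,  0.0044]), [np.float64(3.0703645513543094), np.float64(2.104085262411387), np.float64(1.7673049887761236)])
[ 0.5702 -0.2549  0.053 ]
[ 0.5656 -0.2555  0.053 ]
[ 0.568  -0.2582  0.053 ]
[ 0.6149 -0.4073  0.01  ] [ 0.5107 -0.3987  0.035 ]
[array([ 0.5673, -0.2339,  0.06  ]), array([ 0.576 , -0.2813,  0.06  ])]
[array([ 0.5656, -0.2355,  0.06  ]), array([ 0.5744, -0.2807,  0.06  ])]
```

>>> apply_moves(moves=[[[0,0,0],5.1],[[-0.0215,-0.0101,0.03],0],[[-0.0215,-0.0101,0.03],0],[[0,0,0],0],[[0,0,0],0]])

```text
time_s: 10.48
tcp_pos: [0.5678, -0.2575, 0.1233]
ee_rot: [[0.996, -0.087, -0.007], [-0.087, -0.996, 0.001], [-0.007, -0.001, -1.0]]
wrist_force: [1.0, -1.4, 1.2]
gripper_width: 0.998
gripper_force: 0.0
```

```bash
python3 cap.py s3 clock clock_case stand; python3 - <<'E'
from h import *
import pickle
k=pickle.load(open("s3.pkl","rb"))
cv2.imwrite("pics/g.png",cv2.resize(k["frame"][120:360,100:420],(800,600),interpolation=cv2.INTER_CUBIC))
print(proj(k,(.571,-.258,.076)),proj(k,(.571,-.258,.053)))
E
```

```text
10.5333 [ 0.6546 -0.2661  0.3222] [ 0.5712 -0.2587  0.126 ] [ -9.5765  24.8286  -4.1193   0.0538 -61.0632  94.5498]
clock [([254.3, 176.1], 0.66)]
clock_case [([250.8, 189.0], 0.7)]
stand []
[253.16671799 196.25226197] [253.24798955 187.80760543]
```

View pics/g.png

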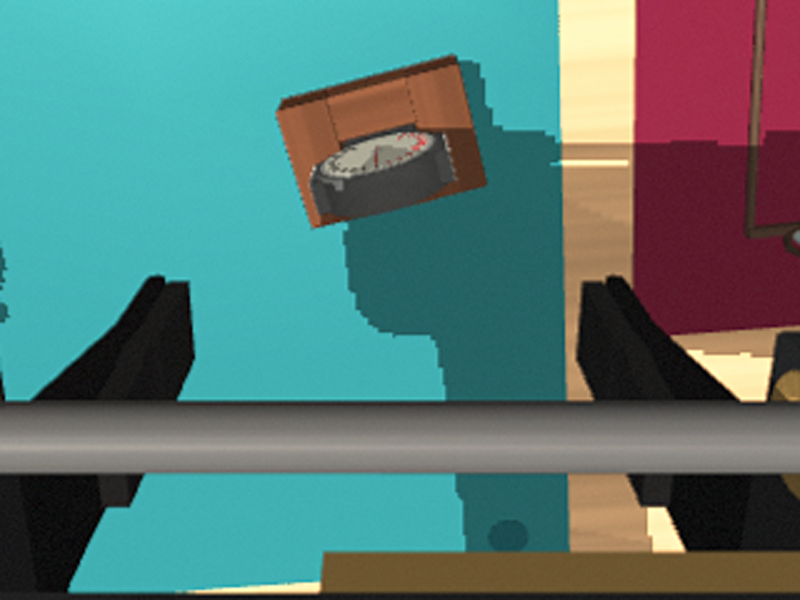

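>>> apply_moves(moves=[[[0,0,0.03],0],[[0,0,0.03],0],[[0,0,0.028],0],[[0,0,0],0],[[0,0,0],0]])

```text
time_s: 11.1
tcp_pos: [0.5717, -0.2596, 0.0376]
ee_rot: [[0.996, -0.089, -0.001], [-0.089, -0.996, -0.0], [-0.001, 0.0, -1.0]]
wrist_force: [0.8, -1.5, 1.2]
gripper_width: 1.001
gripper_force: 0.0
```

>>> apply_moves(moves=[[[0,0,0],0],[[0,0,0],0],[[0,0,0],0],[[0,0,0],0],[[0,0,0],0]], hand=0.04)

```text
time_s: 11.52
tcp_pos: [0.5718, -0.2594, 0.0389]
ee_rot: [[0.996, -0.089, 0.002], [-0.089, -0.996, -0.0], [0.002, 0.0, -1.0]]
wrist_force: [1.1, -0.2, 0.1]
gripper_width: 0.704
gripper_force: 0.0
```

>>> apply_moves(moves=[[[0,0,0],0],[[0,0,0],0],[[0,0,0],0]])

```text
time_s: 11.77
tcp_pos: [0.5712, -0.2593, 0.0379]
ee_rot: [[0.996, -0.089, 0.0], [-0.089, -0.996, -0.0], [0.0, 0.0, -1.0]]
wrist_force: [-0.8, 0.1, 0.1]
gripper_width: 0.5
gripper_force: 0.0
```

>>> apply_moves(moves=[[[0,0,0],0],[[0,0,0],0]])

```text
time_s: 11.93
tcp_pos: [0.5711, -0.2593, 0.0377]
ee_rot: [[0.996, -0.089, -0.0], [-0.089, -0.996, 0.0], [-0.0, -0.0, -1.0]]
wrist_force: [-0.1, 0.3, -0.3]
gripper_width: 0.47
gripper_force: 0.0
```

```bash
python3 cap.py s4 clock clock_case stand; python3 - <<'E'
from h import *
import pickle
k=pickle.load(open("s4.pkl","rb"))
cv2.imwrite("pics/h.png",cv2.resize(k["frame"][100:340,100:420],(800,600),interpolation=cv2.INTER_CUBIC))
print(r.sense())
E
```

```text
11.9833 [ 0.6566 -0.2676  0.2372] [ 0.5711 -0.2593  0.0377] [ -9.6552  29.9303  -9.7344   0.0014 -50.3453  94.5481]
clock [([252.1, 209.9], 0.78)]
clock_case [([246.6, 237.3], 0.82)]
stand [([251.4, 203.8], 0.95)]
{'time_s': 12.1333, 'joints': array([-9.65640540e+00,  2.99287265e+01, -9.73282538e+00,  1.19898626e-03,
       -5.03438245e+01,  9.45483446e+01]), 'joint_velocities': array([0.02207703, 0.03367934, 0.09355293, 0.05467918, 0.07730415,
       0.15228145]), 'effort': array([ 5.39879038e-04, -4.25611460e+01,  1.55908424e+01,  3.39994244e+00,
        7.24394317e-02,  2.16859968e-05]), 'tcp_pos': array([ 0.57112531, -0.25927934,  0.03769488]), 'ee_rot': array([[ 9.96029734e-01, -8.90211231e-02, -9.52075031e-05],
       [-8.90211235e-02, -9.96029738e-01, -1.42853364e-07],
       [-9.48167874e-05,  8.61776509e-06, -9.99999995e-01]]), 'wrist_force': array([-0.50622394, -0.49808019, -0.08250501]), 'moment': array([-0.05316466,  0.13164574,  0.01485429]), 'gripper_force': 0.0, 'gripper_width': 0.4599805488974798}
```

View pics/h.png

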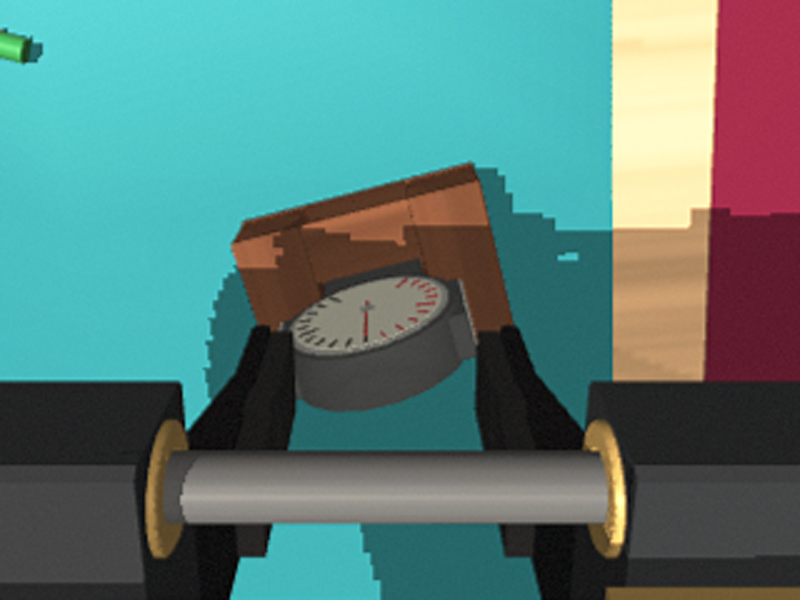

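```bash
python3 - <<'E'
from h import *
import pickle
k=pickle.load(open("s4.pkl","rb"));s=r.sense();T=s["tcp_pos"];R=s["ee_rot"]
f=lambda X:((proj(k,X)-[100,100])*2.5).round()
print("case",f((.571,-.258,.053)),"top",f((.571,-.258,.076)))
for z in(0,-.0187,-.05):
  for x in(-.0095,.0095):
    for w in(.020,.0435):
      print(z,x,w,f(T+R@[x,-w,z]),f(T+R@[x,w,z]))
E
```

```text
case [376. 334.] top [375. 378.]
0 -0.0095 0.02 [309. 341.] [455. 341.]
0 -0.0095 0.0435 [223. 341.] [541. 341.]
0 0.0095 0.02 [307. 276.] [457. 276.]
0 0.0095 0.0435 [218. 276.] [545. 276.]
-0.0187 -0.0095 0.02 [302. 373.] [461. 373.]
-0.0187 -0.0095 0.0435 [208. 373.] [555. 373.]
-0.0187 0.0095 0.02 [299. 303.] [463. 303.]
-0.0187 0.0095 0.0435 [203. 303.] [560. 303.]
-0.05 -0.0095 0.02 [287. 442.] [474. 443.]
-0.05 -0.0095 0.0435 [178. 442.] [584. 443.]
-0.05 0.0095 0.02 [284. 362.] [478. 362.]
-0.05 0.0095 0.0435 [170. 362.] [591. 363.]
```

```bash
python3 - <<'E'
from h import *
k=imaging.capture("side");s=r.sense();T=s["tcp_pos"];R=s["ee_rot"]
f=k["frame"].copy()
u=proj(k,T).astype(int)
big=cv2.resize(f[u[1]-50:u[1]+25,u[0]-50:u[0]+50],(800,600),interpolation=cv2.INTER_CUBIC)
for X,c in ((T,(0,0,255)),(T+R@[0,-.02,0],(0,255,0)),(T+R@[0,.02,0],(0,255,0)),(T+R@[0,-.02,-.033],(255,0,255)),(T+R@[0,.02,-.033],(255,0,255)),((.571,-.258,.076),(0,255,255)),((.571,-.258,.053),(0,255,255))):
    q=(proj(k,X)-u+[50,50])*8;cv2.circle(big,tuple(q.astype(int).tolist()),5,c,-1)
cv2.imwrite("pics/i.png",big)
E
```

```text
(no output)
```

View pics/i.png

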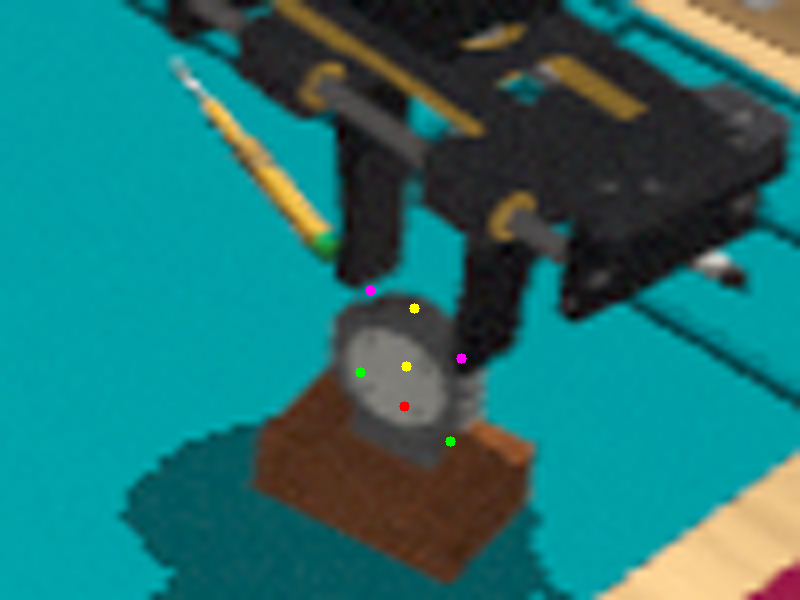

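>>> apply_moves(moves=[[[0,0,0],0],[[0,0,0],0],[[0,0,0],0],[[0,0,0],0],[[0,0,0],0]], hand=0.068)

```text
time_s: 12.6
tcp_pos: [0.5711, -0.2593, 0.0377]
ee_rot: [[0.996, -0.089, -0.0], [-0.089, -0.996, -0.0], [-0.0, 0.0, -1.0]]
wrist_force: [0.1, 0.3, -0.2]
gripper_width: 0.734
gripper_force: 0.0
```

>>> apply_moves(moves=[[[0,0,0.009],0],[[0,0,0.009],0],[[0,0,0.009],0],[[0,0,0],0],[[0,0,0],0]])

```text
time_s: 13.02
tcp_pos: [0.5702, -0.2591, 0.0093]
ee_rot: [[0.996, -0.089, -0.003], [-0.089, -0.996, 0.0], [-0.003, -0.0, -1.0]]
wrist_force: [0.7, 0.3, 0.6]
gripper_width: 0.784
gripper_force: 0.0
```

>>> apply_moves(moves=[[[0,0,0],0],[[0,0,0],0],[[0,0,0],0],[[0,0,0],0],[[0,0,0],0]], hand=0.04)

```text
time_s: 13.43
tcp_pos: [0.5715, -0.2591, 0.0112]
ee_rot: [[0.996, -0.089, 0.001], [-0.089, -0.996, 0.0], [0.001, -0.0, -1.0]]
wrist_force: [-0.2, 1.6, 1.7]
gripper_width: 0.55
gripper_force: 30.0
```

>>> apply_moves(moves=[[[0,0,0],0],[[0,0,0],0]])

```text
time_s: 13.6
tcp_pos: [0.5715, -0.2591, 0.0112]
ee_rot: [[0.996, -0.089, 0.001], [-0.089, -0.996, -0.0], [0.001, 0.0, -1.0]]
wrist_force: [0.4, 2.5, 3.0]
gripper_width: 0.543
gripper_force: 30.0
```

>>> apply_moves(moves=[[[0,0,-0.01],0],[[0,0,-0.015],0],[[0,0,-0.025],0],[[0,0,-0.025],0],[[0,0,0],0]])

```text
time_s: 14.02
tcp_pos: [0.5746, -0.2608, 0.0919]
ee_rot: [[0.996, -0.088, 0.01], [-0.088, -0.996, -0.004], [0.01, 0.003, -1.0]]
wrist_force: [1.1, 0.9, 0.8]
gripper_width: 0.546
gripper_force: 30.0
```

```bash
python3 cap.py k1 clock clock_case stand; python3 - <<'E'
from h import *
import pickle
s=r.sense();print(s["gripper_width"],s["gripper_force"],s["wrist_force"],s["tcp_pos"])
k=imaging.capture("wrist");c=models.cut_out(k,"clock");k["reg"]=c[0]["region"];pickle.dump(k,open("k1.pkl","wb"))
print(c[0]["confidence"],k["reg"].sum(),np.array(c[0]["extent"])*[512,384,512,384])
I=k["frame"][160:360,120:390].copy();m=k["reg"][160:360,120:390].astype(np.uint8)
J=I.copy();J[m>0]=J[m>0]//2+np.array([0,120,0],np.uint8)
cv2.imwrite("pics/j.png",cv2.resize(np.hstack([I,J]),(800,296),interpolation=cv2.INTER_CUBIC))
E
```

```text
14.0667 [ 0.6581 -0.2683  0.2923] [ 0.5732 -0.26    0.0894] [ -9.6714  26.7639  -6.6838   0.0502 -56.1614  94.5481]
clock [([253.2, 223.6], 0.96)]
clock_case [([477.9, 223.8], 0.64), ([255.3, 255.9], 0.6)]
stand [([248.3, 189.3], 0.94)]
0.548421247402101 29.979552801232785 [ 0.40249424  0.20120947 -1.8400684 ] [ 0.56997913 -0.25900146  0.08473713]
0.74 4494 [210.688  213.1968  89.1904  66.816 ]
```

View pics/j.png

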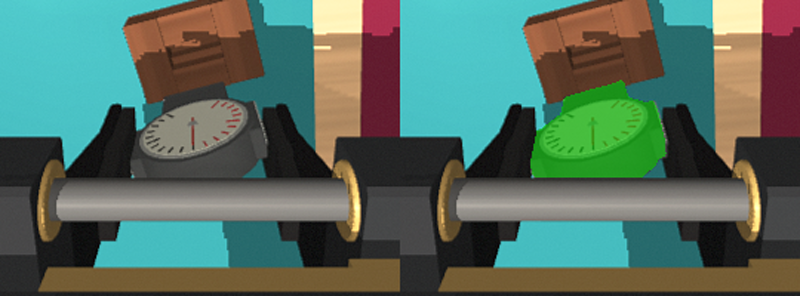

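```bash
cat > dial.py <<'E'
from h import *
import pickle
from scipy.optimize import least_squares
from scipy.spatial.transform import Rotation as Ro
np.set_printoptions(precision=4,suppress=True)
A=np.linspace(0,2*np.pi,120,endpoint=False)
def mask(p,c):
    f=p["frame"].astype(int);g=f.min(2);m=((g>100)&(f.max(2)-g<45))
    h=((f[...,2]>f[...,1]+40)&(np.hypot(*(np.indices(g.shape)[::-1]-np.array(c)[:,None,None]))<32))
    m=(m|h).astype(np.uint8)
    n,l,st,ce=cv2.connectedComponentsWithStats(m)
    ids=[i for i in range(1,n) if st[i,4]>30]
    i=min(ids,key=lambda i:np.linalg.norm(ce[i]-c)-(20 if st[i,4]>300 else 0))
    # sub-pixel hull: upsampled
    ct=max(cv2.findContours((l==i).astype(np.uint8),0,1)[0],key=len)
    return cv2.convexHull(ct)[:,0].astype(float),st[i]
def dialpose(p,c0,yaw0,tilt0=0.,rho=None,upright=False):
    """c0: case-centre guess (world). clock R=Rg(tilt) Rz(yaw); tool g axis supplied by tilt about horizontal axis G"""
    h,st=mask(p,proj(p,c0));e=cv2.fitEllipse(h.astype(np.float32))
    return e,st
def circ(X,n,rho):
    a=np.cross(n,[0,0,1.]);a/=np.linalg.norm(a);b=np.cross(n,a);return X+rho*(np.cos(A)[:,None]*a+np.sin(A)[:,None]*b)
def epts(e):
    (cx,cy),(w,h),t=e;t=np.radians(t);a=np.c_[np.cos(A)*w/2,np.sin(A)*h/2];R=np.array([[np.cos(t),-np.sin(t)],[np.sin(t),np.cos(t)]]);return a@R.T+[cx,cy]
def solve(p,e,X0,az0,el0,rho):
    # dial normal azimuth az, elevation el (deg); X shift in image plane only via 3D pos with weak depth prior
    E=epts(e)
    def res(w):
        n=np.array([np.cos(w[4])*np.cos(w[3]),np.sin(w[3])*np.cos(w[4]),np.sin(w[4])])
        c=X0+w[:3]+.008*n
        C=circ(c,n,rho);u=np.array([proj(p,x) for x in C])
        return np.r_[np.linalg.norm(u[:,None]-E[None],axis=2).min(1),np.linalg.norm(u[:,None]-E[None],axis=2).min(0)]
    s=least_squares(res,np.r_[0,0,0,np.radians(az0),np.radians(el0)],x_scale=[.01]*3+[.2]*2,diff_step=1e-5)
    return X0+s.x[:3],np.degrees(s.x[3:]),np.sqrt((s.fun**2).mean())
E
python3 - <<'E'
from dial import *
for n,c0 in (("s1",(.571,-.258,.053)),("s2",(.571,-.258,.053)),("s3",(.571,-.258,.053)),("s4",(.571,-.258,.053)),("k1",(.571,-.259,.053+.0735))):
    p=pickle.load(open(n+".pkl","rb"));e,st=dialpose(p,np.array(c0),0)
    print(n,np.round(e[0],1),np.round(e[1],1),round(e[2],1),st,proj(p,c0))
    for rho in(.0175,.0185,.0195): print(rho,*solve(p,e,np.array(c0),9,0,rho))
E
```

```text
s1 [301.8 204.8] [12.7 34.2] 83.1 [287 198  33  14 260] [302.8522 210.0376]
0.0175 [ 0.5764 -0.2547  0.0713] [9.6577 1.1694] 0.194748906827812
0.0185 [ 0.5703 -0.2574  0.0546] [9.7378 1.0245] 0.19479636756992574
0.0195 [ 0.5644 -0.26    0.0384] [9.762 0.851] 0.20052153376527806
s2 [227.2 202. ] [43.6 58.5] 64.9 [ 201  180   55   45 1350] [230.9471 210.1309]
0.0175 [ 0.6363 -0.2656  0.1972] [ 36.9855 117.1558] 0.7556266042153935
0.0185 [ 0.6326 -0.2647  0.1869] [ 36.9933 117.1821] 0.7556560051184359
0.0195 [ 0.62   -0.2666  0.1769] [12.2827 31.8765] 0.4596395392349046
s3 [246.4 177.3] [36.6 63.6] 59.3 [ 222  156   58   47 1231] [253.248  187.8076]
0.0175 [ 0.6017 -0.2599  0.1483] [20.5757 22.124 ] 0.38001179264022017
0.0185 [ 0.5991 -0.2594  0.1385] [20.5709 22.161 ] 0.38017519912342546
0.0195 [ 0.5965 -0.2589  0.1288] [20.5757 22.1241] 0.3800117739126855
s4 [247.  225.8] [24.9 63.2] 72.8 [ 217  211   61   31 1112] [250.5984 233.5068]
0.0175 [ 0.5778 -0.2588  0.0726] [10.2447  0.764 ] 0.35135419420789565
0.0185 [ 0.5738 -0.2582  0.0632] [10.2447  0.764 ] 0.3513540290820149
0.0195 [ 0.5697 -0.2577  0.0538] [10.251   0.7523] 0.3514054162390495
k1 [250.8 246.7] [33.9 73. ] 72.1 [ 216  228   71   39 1782] [252.2042 252.1401]
0.0175 [ 0.5767 -0.2609  0.144 ] [10.0956  1.3045] 0.417946151411029
0.0185 [ 0.5726 -0.2604  0.1361] [10.0956  1.3041] 0.4179458169392852
0.0195 [ 0.5686 -0.26    0.1283] [10.0997  1.2173] 0.4183009954172214
```

>>> apply_moves(moves=[[[0,0,-0.025],0],[[0,0,-0.025],0],[[-0.005,-0.02,0],0],[[-0.005,-0.0385,0],0],[[-0.005,-0.0385,0],0]])

```text
time_s: 14.73
tcp_pos: [0.564, -0.1611, 0.1348]
ee_rot: [[0.996, -0.092, -0.002], [-0.092, -0.996, 0.0], [-0.002, -0.0, -1.0]]
wrist_force: [0.2, 1.0, -1.3]
gripper_width: 0.545
gripper_force: 30.0
```

>>> apply_moves(moves=[[[-0.005,-0.0385,0],0],[[-0.005,-0.0385,0],0],[[-0.005,-0.0385,0],0],[[-0.005,-0.0385,0],0],[[-0.005,-0.0385,0],0]])

```text
time_s: 15.15
tcp_pos: [0.556, 0.0343, 0.1348]
ee_rot: [[0.996, -0.089, -0.002], [-0.089, -0.996, -0.001], [-0.002, 0.001, -1.0]]
wrist_force: [0.9, 0.0, -1.1]
gripper_width: 0.546
gripper_force: 30.0
```

>>> apply_moves(moves=[[[-0.005,-0.0385,0],0],[[-0.005,-0.02,0],0],[[0,0,0],0],[[0,0,0],0],[[0,0,0],0]])

```text
time_s: 15.57
tcp_pos: [0.5518, 0.0913, 0.135]
ee_rot: [[0.996, -0.089, -0.002], [-0.089, -0.996, -0.001], [-0.002, 0.001, -1.0]]
wrist_force: [0.5, -0.7, -1.8]
gripper_width: 0.547
gripper_force: 30.0
```

```bash
python3 - <<'E'
from h import *
import pickle
np.set_printoptions(precision=4,suppress=True)
s=r.sense();print(s["time_s"],s["tcp_pos"],s["ee_rot"].round(3).tolist(),s["gripper_width"],s["wrist_force"])
p=imaging.capture("wrist");pickle.dump(p,open("f1.pkl","wb"))
for d in models.cut_out(p,"flat"):
    ys,xs=np.where(d["region"]);c=np.array([xs.mean(),ys.mean()]);w=np.ptp(xs);
    print(d["confidence"],c,atz(p,c,.014),"diam",np.linalg.norm(atz(p,c+[w/2,0],.014)-atz(p,c-[w/2,0],.014)))
q=pickle.load(open("l2.pkl","rb"));print(atz(q,(423.6,200.9),.007))
from dial import *
T=s["tcp_pos"]+np.array([0,0,.042]);e,st=dialpose(p,T,0);print(e,st,proj(p,T),solve(p,e,T,10,0,.0195))
E
```

```text
15.5667 [0.5518 0.0913 0.135 ] [[0.996, -0.089, -0.002], [-0.089, -0.996, -0.001], [-0.002, 0.001, -1.0]] 0.5471873276168212 [ 0.4628 -0.6653 -1.8499]
0.93 [212.3939 173.3661] [0.5592 0.1326 0.014 ] diam 0.053539970952990325
0.68 [ 97.4688 186.3706] [0.5559 0.2537 0.014 ] diam 0.07611427901870964
0.4 [120.7727 250.0909] [0.4808 0.2455 0.014 ] diam 0.010023303655676531
[0.552  0.2568 0.007 ]
((250.32684326171875, 246.59178161621094), (32.92839050292969, 69.6829833984375), 71.98709106445312) [ 217  228   68   38 1553] [252.459  254.0009] (array([0.5468, 0.091 , 0.1711]), array([10.1543,  1.8351]), np.float64(0.40711099836816667))
```

>>> apply_moves(moves=[[[-0.0027,-0.0327,0],0],[[-0.0027,-0.0327,0],0],[[-0.0027,-0.0327,0],0],[[-0.0027,-0.0327,0],0],[[-0.0027,-0.0327,0],0]])

```text
time_s: 16.08
tcp_pos: [0.5538, 0.2558, 0.1357]
ee_rot: [[0.996, -0.092, -0.0], [-0.092, -0.996, -0.0], [-0.0, 0.0, -1.0]]
wrist_force: [1.2, -0.1, -1.2]
gripper_width: 0.548
gripper_force: 30.0
```

>>> apply_moves(moves=[[[0,0,0.035],0],[[0,0,0.035],0],[[0,0,0.03],0],[[0,0,0],0],[[0,0,0],0]])

```text
time_s: 16.5
tcp_pos: [0.5531, 0.254, 0.0345]
ee_rot: [[0.996, -0.09, -0.003], [-0.09, -0.996, -0.003], [-0.003, 0.003, -1.0]]
wrist_force: [0.9, 0.2, -1.2]
gripper_width: 0.546
gripper_force: 30.0
```

```bash
python3 - <<'E'
from dial import *
s=r.sense();print(s["time_s"],s["tcp_pos"],s["gripper_width"],s["wrist_force"])
p=imaging.capture("wrist");pickle.dump(p,open("f2.pkl","wb"))
T=s["tcp_pos"]+np.array([0,0,.042]);e,st=dialpose(p,T,0);print(e,st,proj(p,T),solve(p,e,T,10,0,.0195))
for d in models.cut_out(p,"flat")[:2]:
    ys,xs=np.where(d["region"]);c=np.array([(xs.min()+xs.max())/2,(ys.min()+ys.max())/2]);print(d["confidence"],atz(p,c,.012),np.ptp(xs),np.ptp(ys))
E
```

```text
16.5 [0.5531 0.254  0.0345] 0.5457759504282544 [ 0.9481  0.1528 -1.1653]
((250.31564331054688, 246.3081817626953), (31.734779357910156, 69.09609985351562), 72.15599060058594) [ 217  228   67   37 1402] [252.6769 254.0606] (array([0.5475, 0.2539, 0.0693]), array([10.0298,  0.9442]), np.float64(0.40316953663920274))
0.95 [0.5597 0.1377 0.012 ] 75 69
0.82 [0.4518 0.2558 0.012 ] 63 30
```

>>> apply_moves(moves=[[[0,0,0.005],0],[[0,0,0.003],0],[[0,0,0.002],0],[[0,0,0],0]])

```text
time_s: 16.93
tcp_pos: [0.5534, 0.2558, 0.026]
ee_rot: [[0.996, -0.089, 0.0], [-0.089, -0.996, 0.0], [0.0, -0.0, -1.0]]
wrist_force: [0.1, -0.0, -0.9]
gripper_width: 0.544
gripper_force: 30.0
```

>>> apply_moves(moves=[[[0,0,0.001],0],[[0,0,0.001],0],[[0,0,0],0]])

```text
time_s: 17.18
tcp_pos: [0.5534, 0.2559, 0.0237]
ee_rot: [[0.996, -0.089, -0.0], [-0.089, -0.996, -0.0], [-0.0, 0.0, -1.0]]
wrist_force: [0.4, -0.2, -1.1]
gripper_width: 0.545
gripper_force: 30.0
```

>>> apply_moves(moves=[[[0,0,0.001],0],[[0,0,0],0]])

```text
time_s: 17.35
tcp_pos: [0.5533, 0.2558, 0.0226]
ee_rot: [[0.996, -0.089, -0.0], [-0.089, -0.996, -0.0], [-0.0, 0.0, -1.0]]
wrist_force: [1.1, 0.9, -0.9]
gripper_width: 0.544
gripper_force: 30.0
```

>>> apply_moves(moves=[[[0,0,0.0015],0],[[0,0,0],0]])

```text
time_s: 17.52
tcp_pos: [0.5533, 0.2558, 0.021]
ee_rot: [[0.996, -0.089, -0.0], [-0.089, -0.996, -0.0], [-0.0, 0.0, -1.0]]
wrist_force: [-0.4, 0.4, -0.7]
gripper_width: 0.545
gripper_force: 30.0
```

>>> apply_moves(moves=[[[0,0,0.0015],0],[[0,0,0],0]])

```text
time_s: 17.68
tcp_pos: [0.5535, 0.2559, 0.0198]
ee_rot: [[0.996, -0.089, 0.0], [-0.089, -0.996, -0.0], [0.0, 0.0, -1.0]]
wrist_force: [0.3, -0.3, 1.0]
gripper_width: 0.547
gripper_force: 30.0
```

>>> apply_moves(moves=[[[0,0,0.001],0],[[0,0,0],0]])

```text
time_s: 17.85
tcp_pos: [0.5536, 0.2559, 0.019]
ee_rot: [[0.996, -0.089, 0.0], [-0.089, -0.996, 0.0], [0.0, -0.0, -1.0]]
wrist_force: [-0.6, 0.5, 1.0]
gripper_width: 0.546
gripper_force: 30.0
```

>>> apply_moves(moves=[[[0,0,0.001],0],[[0,0,0],0]])

```text
time_s: 18.02
tcp_pos: [0.5537, 0.2559, 0.018]
ee_rot: [[0.996, -0.089, 0.001], [-0.089, -0.996, 0.0], [0.001, -0.0, -1.0]]
wrist_force: [0.1, -0.4, 1.4]
gripper_width: 0.546
gripper_force: 30.0
```

>>> apply_moves(moves=[[[0,0,0.0007],0],[[0,0,0],0]])

```text
time_s: 18.18
tcp_pos: [0.5539, 0.256, 0.0177]
ee_rot: [[0.996, -0.089, 0.001], [-0.089, -0.996, 0.0], [0.001, -0.0, -1.0]]
wrist_force: [-1.2, -0.7, 4.4]
gripper_width: 0.542
gripper_force: 30.0
```

>>> apply_moves(moves=[[[0,0,0.0005],0],[[0,0,0],0]])

```text
time_s: 18.35
tcp_pos: [0.554, 0.256, 0.0175]
ee_rot: [[0.996, -0.089, 0.001], [-0.089, -0.996, 0.0], [0.001, -0.0, -1.0]]
wrist_force: [-0.2, -0.7, 6.4]
gripper_width: 0.546
gripper_force: 30.0
```

>>> apply_moves(moves=[[[0,0,0.0004],0],[[0,0,0],0],[[0,0,0],0],[[0,0,0],0],[[0,0,0],0]])

```text
time_s: 18.77
tcp_pos: [0.5542, 0.2561, 0.0174]
ee_rot: [[0.996, -0.088, 0.002], [-0.088, -0.996, 0.0], [0.002, -0.001, -1.0]]
wrist_force: [-1.7, -1.4, 7.8]
gripper_width: 0.546
gripper_force: 30.0
```

>>> apply_moves(moves=[[[0,0,0],0],[[0,0,0],0],[[0,0,0],0]])

```text
time_s: 19.02
tcp_pos: [0.5542, 0.256, 0.0174]
ee_rot: [[0.996, -0.088, 0.002], [-0.088, -0.996, 0.0], [0.002, -0.001, -1.0]]
wrist_force: [-1.6, -0.9, 7.2]
gripper_width: 0.55
gripper_force: 30.0
```

```bash
python3 - <<'E'
from dial import *
s=r.sense();print(s["time_s"],s["tcp_pos"],s["gripper_width"],s["wrist_force"],s["moment"])
p=imaging.capture("wrist");pickle.dump(p,open("f3.pkl","wb"))
T=s["tcp_pos"]+np.array([0,0,.042]);e,st=dialpose(p,T,0);print(e,st,solve(p,e,T,10,0,.0195))
E
```

```text
19.0167 [0.5542 0.256  0.0174] 0.5504496831356285 [-1.636  -0.8841  7.2137] [-0.5392  0.5144 -0.0413]
((250.22265625, 246.43499755859375), (30.752347946166992, 68.8632583618164), 72.88495635986328) [ 217  229   67   36 1330] (array([0.548 , 0.2559, 0.0518]), array([9.5888, 0.3218]), np.float64(0.4004686930837512))
```

>>> apply_moves(moves=[[[0,0,-0.01],0],[[0,0,-0.035],0],[[0,0,-0.038],0],[[0,0,-0.035],0],[[0.0079,0.0385,0],0]])

```text
time_s: 19.48
tcp_pos: [0.5631, 0.2237, 0.1424]
ee_rot: [[0.997, -0.081, 0.016], [-0.081, -0.997, 0.009], [0.015, -0.01, -1.0]]
wrist_force: [2.2, -0.1, 0.6]
gripper_width: 0.547
gripper_force: 30.0
```

>>> apply_moves(moves=[[[0.0079,0.0385,0],0],[[0.0079,0.0385,0],0],[[0.0079,0.0385,0],0],[[0.0079,0.0385,0],0],[[0.0079,0.0385,0],0]])

```text
time_s: 19.9
tcp_pos: [0.5794, 0.02, 0.1338]
ee_rot: [[0.996, -0.089, -0.001], [-0.089, -0.996, 0.0], [-0.001, -0.0, -1.0]]
wrist_force: [0.6, 0.3, -0.9]
gripper_width: 0.543
gripper_force: 30.0
```

>>> apply_moves(moves=[[[0.0079,0.0385,0],0],[[0.0079,0.0385,0],0],[[0.0079,0.0385,0],0],[[0.0079,0.0385,0],0],[[0.0079,0.0385,0],0]])

```text
time_s: 20.32
tcp_pos: [0.6017, -0.1753, 0.1337]
ee_rot: [[0.996, -0.089, -0.001], [-0.089, -0.996, 0.001], [-0.001, -0.001, -1.0]]
wrist_force: [1.6, -0.2, -0.5]
gripper_width: 0.55
gripper_force: 30.0
```

>>> apply_moves(moves=[[[0.0079,0.0385,0],0],[[0.0079,0.0385,0],0],[[0,0,0],0],[[0,0,0],0]])

```text
time_s: 20.65
tcp_pos: [0.6102, -0.2537, 0.1327]
ee_rot: [[0.996, -0.093, -0.002], [-0.093, -0.996, 0.001], [-0.002, -0.001, -1.0]]
wrist_force: [0.4, 0.9, -1.7]
gripper_width: 0.545
gripper_force: 30.0
```

```bash
python3 - <<'E'
from dial import *
s=r.sense();print(s["time_s"],s["tcp_pos"],s["ee_rot"].round(4).tolist(),s["gripper_width"],s["wrist_force"])
p=imaging.capture("wrist");pickle.dump(p,open("t0.pkl","wb"))
T=s["tcp_pos"]+np.array([0,0,.0426]);e,st=dialpose(p,T,0);print(e,st,proj(p,T));print(solve(p,e,T,10,0,.0195))
E
```

```text
20.65 [ 0.6102 -0.2537  0.1327] [[0.9956, -0.0933, -0.002], [-0.0933, -0.9956, 0.0011], [-0.0021, -0.0009, -1.0]] 0.5448680537174113 [ 0.4336  0.8585 -1.6535]
((250.47576904296875, 246.5648956298828), (33.140708923339844, 69.88716125488281), 72.60956573486328) [ 217  228   68   38 1571] [252.3218 254.5488]
(array([ 0.6054, -0.254 ,  0.1693]), array([9.3181, 1.8891]), np.float64(0.4082627601097292))
```

>>> apply_moves(moves=[[[0.002,0,0.035],0],[[0,0,0.035],0],[[0,0,0.03],0],[[0,0,0.012],0],[[0,0,0.007],0]])

```text
time_s: 21.12
tcp_pos: [0.6117, -0.2502, 0.0128]
ee_rot: [[0.996, -0.087, -0.005], [-0.087, -0.996, 0.001], [-0.005, -0.001, -1.0]]
wrist_force: [-0.0, -0.3, -1.2]
gripper_width: 0.547
gripper_force: 30.0
```

>>> apply_moves(moves=[[[0,0,0],0],[[0,0,0],0]])

```text
time_s: 21.28
tcp_pos: [0.6146, -0.2517, 0.0168]
ee_rot: [[0.996, -0.088, 0.003], [-0.088, -0.996, -0.001], [0.003, 0.001, -1.0]]
wrist_force: [1.2, 0.0, -1.2]
gripper_width: 0.545
gripper_force: 30.0
```

>>> apply_moves(moves=[[[-0.005,0.0013,0.0015],0],[[-0.004,0.001,0],0],[[-0.002,0.0005,0],0],[[-0.002,0.0005,0],0],[[0,0,0],0]])

```text
time_s: 21.7
tcp_pos: [0.6014, -0.2542, 0.0151]
ee_rot: [[0.996, -0.089, 0.005], [-0.089, -0.996, -0.001], [0.005, 0.0, -1.0]]
wrist_force: [2.7, 1.2, 0.2]
gripper_width: 0.548
gripper_force: 30.0
```

>>> apply_moves(moves=[[[-0.002,0.0005,0],0],[[-0.002,0.0005,0],0],[[0,0,0],0]])

```text
time_s: 21.95
tcp_pos: [0.5991, -0.2546, 0.0151]
ee_rot: [[0.996, -0.088, 0.007], [-0.088, -0.996, -0.001], [0.007, 0.0, -1.0]]
wrist_force: [5.9, 2.9, 0.3]
gripper_width: 0.547
gripper_force: 30.0
```

```bash
cat > st.py <<'E'
from dial import *
import sys
az0,el0=map(float,sys.argv[1:3])
s=r.sense();print(s["time_s"],s["tcp_pos"],s["ee_rot"].round(4).tolist(),s["gripper_width"],s["wrist_force"],s["moment"])
p=imaging.capture("wrist");pickle.dump(p,open("t%d.pkl"%(s["time_s"]*10),"wb"))
T=s["tcp_pos"]+np.array([0,0,.0426]);e,st=dialpose(p,T,0);print(e,st,proj(p,T))
for a in (0,6): print(solve(p,e,T,az0,el0+a,.0195))
E
python3 st.py 10 5
```

```text
21.95 [ 0.5991 -0.2546  0.0151] [[0.996, -0.0885, 0.0074], [-0.0885, -0.9961, -0.0008], [0.0074, 0.0001, -1.0]] 0.5468097362076371 [5.8708 2.8546 0.3023] [ 1.0017 -1.6498 -0.0045]
((251.07923889160156, 246.39974975585938), (38.74599075317383, 72.69510650634766), 71.70176696777344) [ 216  225   71   44 1976] [252.3776 253.9108]
(array([ 0.5973, -0.2556,  0.0573]), array([9.8644, 6.3537]), np.float64(0.4288644338975225))
(array([ 0.5973, -0.2556,  0.0573]), array([9.8644, 6.3537]), np.float64(0.4288644218205499))
```

>>> apply_moves(moves=[[[-0.002,0.0005,0],0],[[-0.002,0.0005,0],0],[[-0.0015,0.0004,0],0],[[-0.001,0.0003,0],0],[[0,0,0],0]])

```text
time_s: 22.42
tcp_pos: [0.5923, -0.2553, 0.0151]
ee_rot: [[0.996, -0.088, 0.007], [-0.088, -0.996, -0.0], [0.007, -0.0, -1.0]]
wrist_force: [4.4, 3.8, 1.3]
gripper_width: 0.548
gripper_force: 30.0
```

```bash
python3 st.py 10 14
```

```text
22.4167 [ 0.5923 -0.2553  0.0151] [[0.9961, -0.0884, 0.0068], [-0.0884, -0.9961, -0.0004], [0.0068, -0.0002, -1.0]] 0.5477455434367534 [4.3932 3.7778 1.3247] [ 1.3157 -1.54   -0.017 ]
((250.23912048339844, 246.60244750976562), (49.31535720825195, 75.36663055419922), 66.41956329345703) [ 215  220   72   54 2746] [252.3511 253.9299]
(array([ 0.5937, -0.2564,  0.0614]), array([12.2847, 15.5728]), np.float64(0.474399794689535))
(array([ 0.5938, -0.2564,  0.0615]), array([12.2711, 15.4973]), np.float64(0.47428023105270806))
```

>>> apply_moves(moves=[[[-0.0012,0.0003,0],0],[[0,0,0],0],[[0.01,-0.0026,0],0],[[0,0,-0.03],0],[[0,0,-0.03],0]])

```text
time_s: 22.88
tcp_pos: [0.5955, -0.2539, 0.0712]
ee_rot: [[0.996, -0.089, -0.009], [-0.089, -0.996, 0.001], [-0.01, -0.001, -1.0]]
wrist_force: [0.2, -0.2, -1.9]
gripper_width: 0.544
gripper_force: 29.9
```

>>> apply_moves(moves=[[[0,0,-0.03],0],[[0,0,-0.03],0],[[0,0,0],0],[[0,0,0],0]])

```text
time_s: 23.22
tcp_pos: [0.5986, -0.2548, 0.1355]
ee_rot: [[0.996, -0.089, 0.002], [-0.089, -0.996, -0.001], [0.002, 0.0, -1.0]]
wrist_force: [-0.6, 0.3, -2.4]
gripper_width: 0.546
gripper_force: 29.9
```

```bash
python3 st.py 10 16; python3 - <<'E'
from dial import *
import glob
# side camera view for clock: report dial ellipse too
k=imaging.capture("side");s=r.sense();T=s["tcp_pos"]+np.array([0,0,.0426])
pickle.dump(k,open("side1.pkl","wb"))
k2=imaging.capture("wrist");c=models.cut_out(k2,"clock");print([x["confidence"] for x in c]);k2["reg"]=c[0]["region"];pickle.dump(k2,open("w1.pkl","wb"))
h,st=mask(k2,proj(k2,T));print(h.astype(int).tolist())
print(s["tcp_pos"],s["ee_rot"].round(4).tolist())
E
```

```text
23.2167 [ 0.5986 -0.2548  0.1355] [[0.996, -0.0893, 0.002], [-0.0893, -0.996, -0.0007], [0.002, 0.0005, -1.0]] 0.5457145662130188 [-0.578   0.3279 -2.4444] [-0.0344  0.1914 -0.0502]
((250.38763427734375, 246.29432678222656), (47.3129768371582, 74.86199951171875), 67.30342864990234) [ 215  221   72   52 2558] [252.4385 254.303 ]
(array([ 0.5998, -0.2558,  0.1811]), array([11.7515, 13.5084]), np.float64(0.46823216985463734))
(array([ 0.5997, -0.2558,  0.181 ]), array([11.7351, 13.5652]), np.float64(0.4682933741060206))
[0.93]
[[269, 221], [273, 222], [281, 226], [283, 228], [285, 231], [286, 233], [286, 240], [285, 244], [282, 250], [280, 253], [273, 260], [266, 265], [264, 266], [257, 269], [251, 271], [246, 272], [232, 272], [228, 271], [225, 270], [218, 264], [215, 258], [215, 252], [217, 246], [219, 242], [221, 239], [227, 233], [231, 230], [234, 228], [242, 224], [248, 222], [252, 221]]
[ 0.5967 -0.2541  0.1321] [[0.996, -0.0896, -0.0039], [-0.0896, -0.996, 0.0012], [-0.004, -0.0008, -1.0]]
```

>>> apply_moves(moves=[[[0,0,0.035],0],[[0,0,0.035],0],[[0,0,0.03],0],[[0,0,0.014],0],[[0,0,0.006],0]])

```text
time_s: 23.83
tcp_pos: [0.5951, -0.2537, 0.0087]
ee_rot: [[0.996, -0.089, -0.009], [-0.089, -0.996, 0.002], [-0.009, -0.001, -1.0]]
wrist_force: [-0.1, 0.4, -1.3]
gripper_width: 0.549
gripper_force: 29.9
```

>>> apply_moves(moves=[[[0,0,0],0],[[-0.004,0.001,0],0],[[-0.002,0.0005,0],0],[[-0.002,0.0005,0],0],[[-0.002,0.0005,0],0]])

```text
time_s: 24.25
tcp_pos: [0.5908, -0.2561, 0.0157]
ee_rot: [[0.996, -0.089, 0.007], [-0.089, -0.996, -0.001], [0.007, 0.0, -1.0]]
wrist_force: [5.4, 1.9, -1.4]
gripper_width: 0.547
gripper_force: 29.9
```

>>> apply_moves(moves=[[[0,0,0],0],[[0,0,0],0]])

```text
time_s: 24.42
tcp_pos: [0.5905, -0.2562, 0.0156]
ee_rot: [[0.996, -0.088, 0.006], [-0.088, -0.996, -0.001], [0.006, 0.001, -1.0]]
wrist_force: [5.2, 1.1, 1.2]
gripper_width: 0.547
gripper_force: 29.9
```

```bash
python3 st.py 10 18
```

```text
24.4167 [ 0.5905 -0.2562  0.0156] [[0.9961, -0.0884, 0.0059], [-0.0884, -0.9961, -0.0012], [0.006, 0.0007, -1.0]] 0.546568066442185 [5.1944 1.0717 1.2241] [ 0.4633 -1.3483 -0.0326]
((250.22564697265625, 246.6349639892578), (51.6914176940918, 75.96788787841797), 65.41106414794922) [ 214  219   74   57 2930] [252.4511 254.0084]
(array([ 0.5925, -0.2571,  0.0627]), array([11.9203, 17.5555]), np.float64(0.4895335707352012))
(array([ 0.5927, -0.2572,  0.0629]), array([12.8116, 17.5908]), np.float64(0.48808632022101806))
```

>>> apply_moves(moves=[[[-0.0015,0.0004,0],0],[[-0.001,0.0002,0],0],[[0,0,0],0],[[0,0,0],0]])

```text
time_s: 24.8
tcp_pos: [0.5865, -0.2563, 0.0147]
ee_rot: [[0.996, -0.088, 0.002], [-0.088, -0.996, -0.001], [0.002, 0.0, -1.0]]
wrist_force: [4.7, 2.1, 4.6]
gripper_width: 0.547
gripper_force: 30.0
```

```bash
python3 st.py 10 18|tail -1
```

```text
(array([ 0.5898, -0.2574,  0.0626]), array([13.441, 23.578]), np.float64(0.48581566171881024))
```

>>> apply_moves(moves=[[[0.005,-0.0013,0],0],[[0.005,-0.0013,0],0],[[0,0,0],0]])

```text
time_s: 25.1
tcp_pos: [0.5938, -0.2545, 0.0118]
ee_rot: [[0.996, -0.089, -0.006], [-0.089, -0.996, 0.001], [-0.006, -0.0, -1.0]]
wrist_force: [0.4, 0.2, -1.3]
gripper_width: 0.544
gripper_force: 29.9
```

```bash
python3 st.py 10 18
```

```text
25.1 [ 0.5938 -0.2545  0.0118] [[0.996, -0.0893, -0.0058], [-0.0893, -0.996, 0.0009], [-0.0058, -0.0004, -1.0]] 0.544287417996433 [ 0.3669  0.2102 -1.2507] [-0.0994  0.0719 -0.0163]
((250.2451934814453, 246.2975616455078), (53.904911041259766, 76.84104919433594), 62.734375) [ 214  217   74   60 3079] [252.3464 254.7994]
(array([ 0.5976, -0.2559,  0.0603]), array([13.7329, 19.094 ]), np.float64(0.5079658527021851))
(array([ 0.5976, -0.2559,  0.0604]), array([13.6962, 19.0221]), np.float64(0.5078439365446555))
```

```bash
cat > icp.py <<'E'
from dial import *
def icp(p,X0,az,el,rho=.0195,it=15):
    g=cv2.GaussianBlur(p["frame"],(0,0),.7).min(2).astype(np.float32)
    w=np.r_[0,0,0,np.radians(az),np.radians(el)]
    def pts(w):
        n=np.array([np.cos(w[4])*np.cos(w[3]),np.sin(w[3])*np.cos(w[4]),np.sin(w[4])])
        C=circ(X0+w[:3]+.008*n,n,rho);c=(C-np.array(p["eye"]))@np.array(p["orientation"]);q=c@np.array(p["intrinsics"]).T;return q[:,:2]/q[:,2:]
    for k in range(it):
        u=pts(w);t=np.roll(u,-1,0)-np.roll(u,1,0);n=np.c_[t[:,1],-t[:,0]];n/=np.linalg.norm(n,axis=1)[:,None]
        n*=np.sign((n*(u-u.mean(0))).sum(1))[:,None]
        R=5 if k<5 else 3
        s=np.arange(-R,R+.01,.2);q=u[:,None]+s[None,:,None]*n[:,None]
        v=cv2.remap(g,q[...,0].astype(np.float32),q[...,1].astype(np.float32),1)
        gr=-(v[:,5:]-v[:,:-5]);sm=(s[5:]+s[:-5])/2
        i=gr.argmax(1);ok=gr.max(1)>20
        # parabola subpixel
        m=u+sm[i][:,None]*n
        def res(x):
            z=pts(x);o=[((z[j]-m[j])@n[j]) for j in np.where(ok)[0]]
            return np.r_[o,(x[:3]@np.array(p["orientation"])[:,2])/.05]
        sol=least_squares(res,w,loss="soft_l1",f_scale=.3,x_scale=[.01]*3+[.2]*2);w=sol.x
    return X0+w[:3],np.degrees(w[3:]),ok.sum(),np.median(np.abs(sol.fun[:-1]))
E
python3 - <<'E'
from icp import *
import glob
for n,X,a,el in (("s4",(.571,-.258,.053),10,0),("f3",(.5542,.256,.060),10,0),("t0",(.6102,-.2537,.1753),10,1),("t219",(.5991,-.2546,.0577),10,6),("t224",(.5923,-.2553,.0577),11,15),("t232",(.5986,-.2548,.178),11,13),("t251",(.5938,-.2545,.0544),12,19)):
    f=glob.glob(n+".pkl")
    if f: print(n,*icp(pickle.load(open(f[0],"rb")),np.array(X),a,el))
E
ls *.pkl
```

```text
s4 [ 0.5724 -0.2581  0.0596] [9.7579 0.7596] 114 0.2703383950267598
f3 [0.5624 0.2563 0.0788] [ 9.6866 -6.9393] 33 0.17200040763537364
t0 [ 0.6121 -0.2548  0.1825] [10.1406  0.563 ] 93 0.14611860625502066
t219 [ 0.6009 -0.2556  0.0649] [10.4859  6.1306] 106 0.11597762025260622
t224 [ 0.5952 -0.2564  0.0644] [12.1222 15.8814] 118 0.11450075149686276
t232 [ 0.6018 -0.2559  0.185 ] [12.0704 13.6473] 113 0.11323691618437244
t251 [ 0.5982 -0.2557  0.0615] [13.3996 19.8116] 120 0.11763368949272743
c1.pkl
f1.pkl
f2.pkl
f3.pkl
k1.pkl
l1.pkl
l2.pkl
l3.pkl
l4.pkl
s1.pkl
s2.pkl
s3.pkl
s4.pkl
side1.pkl
t0.pkl
t219.pkl
t224.pkl
t232.pkl
t244.pkl
t248.pkl
t251.pkl
w1.pkl
```

>>> apply_moves(moves=[[[0,0,-0.04],0],[[-0.0244,0.0061,0],0],[[-0.0244,0.0061,0],0],[[-0.0244,0.0061,0],0],[[0,0,0],0]])

```text
time_s: 25.57
tcp_pos: [0.5139, -0.266, 0.0523]
ee_rot: [[0.996, -0.092, -0.009], [-0.092, -0.996, 0.003], [-0.009, -0.002, -1.0]]
wrist_force: [-0.3, -0.1, -0.8]
gripper_width: 0.547
gripper_force: 29.9
```

>>> apply_moves(moves=[[[0,0,0],0],[[0,0,0.025],0],[[0,0,0.014],0],[[0,0,0],0],[[0,0,0],0]])

```text
time_s: 25.98
tcp_pos: [0.5207, -0.2663, 0.0136]
ee_rot: [[0.996, -0.089, -0.003], [-0.089, -0.996, 0.0], [-0.003, -0.0, -1.0]]
wrist_force: [-0.4, -0.3, -0.8]
gripper_width: 0.548
gripper_force: 29.9
```

```bash
cat > st2.py <<'E'
from icp import *
import sys
az0,el0=map(float,sys.argv[1:3])
s=r.sense();R=s["ee_rot"];print(s["time_s"],s["tcp_pos"],s["ee_rot"].round(4).tolist(),s["wrist_force"])
p=imaging.capture("wrist")
X,(a,e),n,m=icp(p,s["tcp_pos"]+np.array([0,0,.0426]),az0,el0)
e-=.6
x=np.array([np.cos(np.radians(e))*np.cos(np.radians(a)),np.cos(np.radians(e))*np.sin(np.radians(a)),np.sin(np.radians(e))])
t=R.T@x  # in tool frame: x=h, y=-g side, z=down
print("az,el",a,e,n,m,"theta",np.degrees(np.arctan2(-t[2],t[0])),"delta",np.degrees(np.arcsin(-t[1])))
E
python3 st2.py 13 19
```

```text
25.9833 [ 0.5207 -0.2663  0.0136] [[0.9961, -0.0886, -0.0031], [-0.0886, -0.9961, 0.0003], [-0.0031, -0.0, -1.0]] [-0.3505 -0.3302 -0.8347]
az,el 13.633809485716696 19.46243458799856 120 0.12236960723767415 theta 20.636789791868228 delta 17.61303372012914
```

>>> apply_moves(moves=[[[0.0058,-0.0015,0],0],[[0.002,-0.0005,0],0],[[0.002,-0.0005,0],0],[[0.0013,-0.0004,0],0],[[0,0,0],0]])

```text
time_s: 26.45
tcp_pos: [0.5303, -0.2645, 0.0149]
ee_rot: [[0.996, -0.09, -0.005], [-0.09, -0.996, 0.001], [-0.005, -0.0, -1.0]]
wrist_force: [-4.8, -0.6, 0.8]
gripper_width: 0.543
gripper_force: 29.9
```

>>> apply_moves(moves=[[[0,0,0],0]])

```text
time_s: 26.53
tcp_pos: [0.5302, -0.2645, 0.0149]
ee_rot: [[0.996, -0.09, -0.005], [-0.09, -0.996, 0.001], [-0.005, -0.0, -1.0]]
wrist_force: [-6.0, -0.9, 1.0]
gripper_width: 0.543
gripper_force: 29.9
```

```bash
python3 st2.py 13 17
```

```text
26.5333 [ 0.5302 -0.2645  0.0149] [[0.996, -0.0896, -0.0046], [-0.0896, -0.996, 0.0006], [-0.0047, -0.0002, -1.0]] [-5.9578 -0.8795  0.9811]
az,el 12.957246561585356 13.390286917554745 120 0.11075898018065441 theta 14.324481291800993 delta 17.590516401110946
```

Release and check the remaining tilt.

>>> apply_moves(moves=[[[-0.005,0.0013,0],0],[[-0.004,0.001,0],0],[[0,0,0],0],[[0,0,0],0]])

```text
time_s: 26.92
tcp_pos: [0.5242, -0.2661, 0.0153]
ee_rot: [[0.996, -0.089, 0.002], [-0.089, -0.996, -0.001], [0.002, 0.0, -1.0]]
wrist_force: [-0.0, 0.2, -1.4]
gripper_width: 0.544
gripper_force: 29.9
```

```bash
python3 st2.py 13 17
```

```text
26.9167 [ 0.5242 -0.2661  0.0153] [[0.996, -0.0888, 0.0024], [-0.0888, -0.996, -0.0005], [0.0025, 0.0003, -1.0]] [-0.0237  0.2245 -1.4288]
az,el 13.62317961903703 17.07247923958515 120 0.11904127125112138 theta 17.830432489584105 delta 17.860222633260907
```

>>> apply_moves(moves=[[[0,0,-0.035],0],[[0,0,-0.035],0],[[0,0,-0.035],0],[[0,0,-0.035],4.2],[[0,0,0],4.2]])

```text
time_s: 27.38
tcp_pos: [0.5288, -0.268, 0.1638]
ee_rot: [[0.972, -0.235, 0.016], [-0.235, -0.972, -0.006], [0.017, 0.002, -1.0]]
wrist_force: [1.4, -1.2, 0.3]
gripper_width: 0.544
gripper_force: 29.9
```

>>> apply_moves(moves=[[[-0.0083,-0.0359,0],0],[[-0.0083,-0.0359,0],0],[[-0.0083,-0.0359,0],0],[[-0.0083,-0.0359,0],0],[[-0.0083,-0.0359,0],0]])

```text
time_s: 27.8
tcp_pos: [0.5251, -0.08, 0.1551]
ee_rot: [[0.972, -0.234, 0.002], [-0.234, -0.972, 0.0], [0.002, -0.001, -1.0]]
wrist_force: [1.4, 0.0, -1.1]
gripper_width: 0.545
gripper_force: 29.9
```

>>> apply_moves(moves=[[[-0.0083,-0.0359,0],0],[[-0.0083,-0.0359,0],0],[[0,0,0],0],[[0,0,0],0],[[0,0,0],0]])

```text
time_s: 28.22
tcp_pos: [0.5257, -0.0077, 0.1548]
ee_rot: [[0.973, -0.233, 0.001], [-0.233, -0.973, 0.0], [0.0, -0.0, -1.0]]
wrist_force: [0.1, 0.2, -1.1]
gripper_width: 0.551
gripper_force: 29.9
```

```bash
python3 st2.py 5 17; python3 - <<'E'
from h import *
import pickle
p=imaging.capture("wrist");pickle.dump(p,open("z1.pkl","wb"))
v=np.load("v.npy");from scipy.spatial.transform import Rotation as Ro
R=Ro.from_rotvec(v[3:6]).as_matrix()
f=p["frame"].astype(int);m=((f[...,2]>f[...,1]+50)&(f[...,2]>f[...,0]+50)).astype(np.uint8)
n,l,st,ce=cv2.connectedComponentsWithStats(m)
print([(ce[i].round(1).tolist(),int(st[i,4])) for i in range(1,n)])
for y in(-.017,0,.017): print(proj(p,v[:3]+R@[0,y,.0077-y*y/.264]))
E
```

```text
28.2167 [ 0.5257 -0.0077  0.1548] [[0.9725, -0.2328, 0.0005], [-0.2328, -0.9725, 0.0001], [0.0005, -0.0002, -1.0]] [ 0.0782  0.242  -1.1203]
az,el 5.271979461499861 17.042131568359903 120 0.12537111213364185 theta 17.90436960644431 delta 17.885476466884924
[([303.0, 5.0], 1), ([302.1, 9.6], 41), ([311.0, 6.0], 1), ([324.0, 6.0], 1), ([331.0, 7.0], 1), ([339.0, 8.0], 1), ([355.0, 10.0], 1), ([363.0, 11.0], 1), ([318.0, 13.0], 1), ([322.5, 13.0], 2), ([371.0, 12.0], 1), ([326.5, 14.0], 2), ([330.0, 14.0], 1), ([336.0, 15.0], 5), ([373.0, 15.5], 2), ([343.5, 16.0], 6), ([351.5, 17.0], 6), ([359.5, 18.0], 6), ([367.5, 19.0], 8), ([482.3, 74.9], 2609), ([500.0, 63.0], 1), ([442.0, 78.0], 1), ([450.0, 110.0], 1), ([272.3, 168.6], 17), ([252.9, 174.3], 15), ([233.8, 178.4], 16), ([263.5, 223.5], 6), ([270.2, 224.0], 4), ([274.4, 227.2], 5), ([278.0, 231.4], 5), ([248.5, 238.0], 6), ([279.1, 236.6], 7), ([276.3, 242.5], 15), ([249.4, 255.7], 31), ([276.0, 248.5], 6), ([271.4, 254.6], 5), ([265.3, 259.7], 7), ([258.0, 263.5], 2), ([497.0, 265.0], 1), ([259.0, 266.0], 1), ([496.5, 269.5], 2), 
[... 405 characters left out ...]
, 326.0], 1), ([27.0, 328.0], 1), ([470.0, 330.0], 1), ([480.0, 330.0], 1), ([28.0, 332.0], 1), ([185.0, 333.0], 1), ([322.0, 333.0], 1), ([479.0, 333.0], 1), ([184.0, 336.0], 1), ([472.0, 338.0], 5), ([229.0, 340.0], 1), ([248.0, 340.0], 1), ([251.0, 340.0], 1), ([256.0, 340.0], 3), ([261.0, 340.0], 1), ([281.5, 340.0], 2), ([286.5, 340.0], 4), ([293.0, 340.0], 1), ([299.0, 340.0], 9), ([305.5, 340.0], 2), ([309.0, 340.0], 1), ([312.0, 340.0], 3), ([316.0, 340.0], 3), ([321.5, 340.0], 2), ([324.0, 340.0], 1), ([477.0, 341.0], 1), ([42.0, 349.0], 1), ([33.0, 351.0], 1), ([43.0, 352.5], 2), ([34.0, 355.0], 1)]
[272.24701003 168.90537228]
[252.67245286 174.46463743]
[233.45769658 178.55859119]
```

```bash
python3 - <<'E'
from icp import *
s=r.sense();T=s["tcp_pos"];print(T)
p=pickle.load(open("z1.pkl","rb"))
X,ae,n,m=icp(p,T+np.array([-.0008,0,.0427]),5.3,17.6)
d=ray(p,proj(p,X))
# remove depth: point on ray at height T+.0427
C=atz(p,proj(p,X),T[2]+.0427);print("case-TCP at fixed z",X-T,C-T)
v=np.load("v.npy");R=Ro.from_rotvec(v[3:6]).as_matrix();dot=v[:3]+R[:,2]*.0077;print("dot",dot,R[:,2],R[:,1])
G=np.radians(76.55);th=np.radians(17.85);de=np.radians(17.85)
g=np.array([np.cos(G),np.sin(G),0]);h=np.array([g[1],-g[0],0]);up=np.array([0,0,1.])
x=np.cos(de)*(np.cos(th)*h+np.sin(th)*up)+np.sin(de)*g;z=-np.sin(th)*h+np.cos(th)*up;y=np.cross(z,x)
L=R.T@np.c_[x,y,z];print("clock in lens",np.degrees(Ro.from_matrix(L).as_rotvec()))
for off in (C-T,np.array([-.0008,0,.0427])): print("TCP target",dot-.0004*R[:,2]+.046*z-off)
print("z",z)
E
```

```text
[ 0.5255 -0.0088  0.1547]
case-TCP at fixed z [ 0.0036 -0.0012  0.0495] [-0.     -0.0004  0.0427]
dot [ 0.5434 -0.0123  0.0933] [-0.2909  0.0611  0.9548] [-0.0344  0.9966 -0.0742]
clock in lens [-0.6182 -0.4042  1.8674]
TCP target [ 0.5299 -0.0086  0.094 ]
TCP target [ 0.5306 -0.009   0.094 ]
z [-0.2981  0.0713  0.9519]
```

>>> apply_moves(moves=[[[0,0,0.025],0],[[0,0,0.015],0],[[0,0,0.008],0],[[0,0,0],0],[[0,0,0],0]])

```text
time_s: 28.73
tcp_pos: [0.5258, -0.0089, 0.1068]
ee_rot: [[0.972, -0.235, -0.0], [-0.235, -0.972, -0.001], [0.0, 0.001, -1.0]]
wrist_force: [0.4, 0.2, -0.1]
gripper_width: 0.544
gripper_force: 29.9
```

>>> apply_moves(moves=[[[0,0,0],0],[[0,0,0],0]])

```text
time_s: 28.9
tcp_pos: [0.5264, -0.0081, 0.1078]
ee_rot: [[0.972, -0.234, 0.002], [-0.234, -0.972, 0.0], [0.002, -0.001, -1.0]]
wrist_force: [0.0, -0.3, -1.3]
gripper_width: 0.544
gripper_force: 29.9
```

>>> apply_moves(moves=[[[0.0007,-0.0004,0.0048],0],[[0.001,0,0.0029],0],[[0.0006,0,0.0019],0],[[0,0,0],0],[[0,0,0],0]])

```text
time_s: 29.32
tcp_pos: [0.5278, -0.0081, 0.0969]
ee_rot: [[0.972, -0.233, -0.0], [-0.233, -0.972, -0.0], [-0.0, 0.0, -1.0]]
wrist_force: [0.4, 0.2, -1.6]
gripper_width: 0.543
gripper_force: 29.9
```

```bash
python3 st2.py 5 17
```

```text
29.3167 [ 0.5278 -0.0081  0.0969] [[0.9724, -0.2335, -0.0003], [-0.2335, -0.9724, -0.0001], [-0.0002, 0.0002, -1.0]] [ 0.4261  0.1923 -1.6303]
az,el 5.182280152964753 16.987232013999556 120 0.10888222191130792 theta 17.889433616544 delta 17.838628863524967
```

>>> apply_moves(moves=[[[0.0012,-0.0002,0],0],[[0,0,0],0]])

```text
time_s: 29.53
tcp_pos: [0.5292, -0.0082, 0.0971]
ee_rot: [[0.972, -0.234, 0.0], [-0.234, -0.972, -0.0], [0.0, 0.0, -1.0]]
wrist_force: [-0.4, 0.2, -1.3]
gripper_width: 0.545
gripper_force: 29.9
```

>>> apply_moves(moves=[[[0.0003,0,0.001],0],[[0,0,0],0]])

```text
time_s: 29.7
tcp_pos: [0.5293, -0.0083, 0.0961]
ee_rot: [[0.972, -0.234, 0.0], [-0.234, -0.972, 0.0], [0.0, -0.0, -1.0]]
wrist_force: [-0.3, -0.4, 0.4]
gripper_width: 0.546
gripper_force: 29.9
```

>>> apply_moves(moves=[[[0.0003,0,0.001],0],[[0,0,0],0]])

```text
time_s: 29.87
tcp_pos: [0.5297, -0.0083, 0.0952]
ee_rot: [[0.972, -0.234, 0.0], [-0.234, -0.972, 0.0], [0.0, -0.0, -1.0]]
wrist_force: [-1.2, 1.0, 1.3]
gripper_width: 0.543
gripper_force: 29.9
```

>>> apply_moves(moves=[[[0.0003,0,0.0008],0],[[0,0,0],0]])

```text
time_s: 30.03
tcp_pos: [0.53, -0.0084, 0.0944]
ee_rot: [[0.972, -0.233, 0.0], [-0.233, -0.972, 0.0], [0.0, -0.0, -1.0]]
wrist_force: [-1.8, -0.2, 2.4]
gripper_width: 0.543
gripper_force: 29.9
```

>>> apply_moves(moves=[[[0.0002,0,0.0006],0],[[0,0,0],0]])

```text
time_s: 30.2
tcp_pos: [0.5302, -0.0084, 0.094]
ee_rot: [[0.972, -0.233, 0.0], [-0.233, -0.972, 0.0], [0.0, -0.0, -1.0]]
wrist_force: [-1.6, 1.6, 3.5]
gripper_width: 0.542
gripper_force: 30.0
```

```bash
python3 st2.py 5 17;python3 -c "
from station import r
print(r.sense()['moment'])"
```

```text
30.2 [ 0.5302 -0.0084  0.094 ] [[0.9724, -0.2334, 0.0003], [-0.2334, -0.9724, 0.0], [0.0003, -0.0001, -1.0]] [-1.5785  1.5799  3.5067]
az,el 5.35718005974841 16.728338614779585 120 0.11237306457169799 theta 17.60001302267956 delta 18.03115776718799
[ 0.19290381  0.65208729 -0.02674423]
```

>>> apply_moves(moves=[[[0.0002,0,0.0005],0],[[0,0,0],0],[[0,0,0],0]])

```text
time_s: 30.5
tcp_pos: [0.5304, -0.0085, 0.0937]
ee_rot: [[0.972, -0.233, 0.0], [-0.233, -0.972, 0.0], [0.0, -0.0, -1.0]]
wrist_force: [-2.4, 0.3, 4.1]
gripper_width: 0.547
gripper_force: 30.0
```

>>> apply_moves(moves=[[[0.0001,0,0.0004],0],[[0,0,0],0],[[0,0,0],0]])

```text
time_s: 30.75
tcp_pos: [0.5305, -0.0085, 0.0936]
ee_rot: [[0.972, -0.233, 0.001], [-0.233, -0.972, -0.0], [0.001, -0.0, -1.0]]
wrist_force: [-2.5, 1.2, 6.6]
gripper_width: 0.544
gripper_force: 30.0
```

```bash
python3 st2.py 5 17;python3 - <<'E'
from station import r
print(r.sense()['moment'])
from h import *
p=imaging.capture("wrist")
f=p["frame"].astype(int)[130:260,180:330];m=((f[...,2]>f[...,1]+50)&(f[...,2]>f[...,0]+50)).astype(np.uint8)
n,l,st,ce=cv2.connectedComponentsWithStats(m)
print([((ce[i]+[180,130]).round(1).tolist(),int(st[i,4])) for i in range(1,n) if st[i,4]>3])
v=np.load("v.npy");from scipy.spatial.transform import Rotation as Ro
R=Ro.from_rotvec(v[3:6]).as_matrix()
for y in(-.017,0,.017): print(proj(p,v[:3]+R@[0,y,.0077-y*y/.264]))
E
```

```text
30.75 [ 0.5305 -0.0085  0.0936] [[0.9724, -0.2333, 0.0006], [-0.2333, -0.9724, -0.0], [0.0006, -0.0001, -1.0]] [-2.4858  1.1853  6.6396]
az,el 5.417954772063353 16.675859935650198 120 0.12598980542599889 theta 17.534752187535947 delta 18.086792135381256
[0.39841768 1.11130269 0.01744311]
[([279.1, 197.7], 25), ([229.0, 207.9], 8), ([263.4, 224.0], 5), ([270.2, 224.2], 5), ([274.8, 227.2], 5), ([278.0, 231.5], 6), ([248.5, 238.0], 6), ([279.2, 236.7], 6), ([276.5, 242.5], 16), ([249.3, 253.3], 21), ([276.0, 248.5], 6), ([271.3, 254.2], 6)]
[278.75924786 197.95068764]
[253.89922334 204.74617086]
[229.61012952 209.41134251]
```

```bash
python3 - <<'E'
from h import *
np.set_printoptions(precision=3,suppress=True)
F=[];M=[]
for i in range(14):
    imaging.capture("top");s=r.sense();F.append(s["wrist_force"]);M.append(s["moment"])
F=np.array(F);M=np.array(M);print(s["time_s"],F.mean(0),F.std(0),M.mean(0),M.std(0),s["tcp_pos"])
E
```

```text
31.55 [-3.053  1.548  6.758] [0.536 0.509 0.375] [0.395 1.074 0.012] [0.035 0.035 0.024] [ 0.531 -0.008  0.094]
```

>>> apply_moves(moves=[[[-0.0006,0,-0.0018],0],[[0,0,0],0],[[0,0,0],0]])

```text
time_s: 31.8
tcp_pos: [0.5299, -0.0084, 0.0945]
ee_rot: [[0.972, -0.234, 0.0], [-0.234, -0.972, 0.0], [0.0, -0.0, -1.0]]
wrist_force: [-1.6, 1.3, 2.5]
gripper_width: 0.547
gripper_force: 29.9
```

```bash
cat > avg.py <<'E'
from h import *
np.set_printoptions(precision=4,suppress=True)
F=[];M=[]
for i in range(24):
    imaging.capture("top");s=r.sense();F.append(s["wrist_force"]);M.append(s["moment"])
F=np.array(F);M=np.array(M);print(s["time_s"],F.mean(0),M.mean(0),M.std(0),s["tcp_pos"])
E
python3 avg.py
```

```text
33.0 [-0.8715  0.8394  1.9265] [0.2219 0.4264 0.0007] [0.0337 0.0267 0.0274] [ 0.5298 -0.0084  0.0945]
```

>>> apply_moves(moves=[[[0.0006,0,0.0018],0],[[0.0001,0,0.0003],0],[[0,0,0],0],[[0,0,0],0]])

```text
time_s: 33.33
tcp_pos: [0.5306, -0.0086, 0.0935]
ee_rot: [[0.972, -0.233, 0.0], [-0.233, -0.972, -0.0], [0.0, 0.0, -1.0]]
wrist_force: [-3.3, 1.4, 9.2]
gripper_width: 0.547
gripper_force: 30.0
```

```bash
python3 avg.py; python3 st2.py 5 17
```

```text
34.5333 [-3.0459  1.7808  7.6989] [ 0.5025  1.1446 -0.0027] [0.0275 0.0242 0.0276] [ 0.5306 -0.0086  0.0935]
34.5333 [ 0.5306 -0.0086  0.0935] [[0.9724, -0.2331, 0.0005], [-0.2331, -0.9724, -0.0002], [0.0005, 0.0, -1.0]] [-2.4331  1.6406  6.8478]
az,el 5.400209789279947 16.65876915947636 120 0.13281520558056625 theta 17.519315121551475 delta 18.060182467674228
```

```bash
cat > needle.py <<'E'
from icp import *
def needle(p,X0,az,el,exact=True):
    X,(a,e),n,m=icp(p,X0,az,el) if exact else (X0,(az,el),0,0)
    a,e=np.radians([a,e]);nn=np.array([np.cos(e)*np.cos(a),np.cos(e)*np.sin(a),np.sin(e)])
    c=X+.008*nn;ax=np.cross([0,0,1.],nn);ax/=np.linalg.norm(ax);ay=np.cross(nn,ax)
    N=161;g=np.linspace(-.0195,.0195,N);P=c+g[None,:,None]*ax-g[:,None,None]*ay
    q=((P-np.array(p["eye"]))@np.array(p["orientation"]))@np.array(p["intrinsics"]).T;q=(q[...,:2]/q[...,2:]).astype(np.float32)
    I=cv2.remap(p["frame"],q[...,0],q[...,1],cv2.INTER_CUBIC)
    f=I.astype(float);red=np.clip(f[...,2]-.5*(f[...,0]+f[...,1])-8,0,None)
    dark=np.clip(150-f.max(2),0,None)
    th=np.arange(0,360,3);out=[]
    rr=np.linspace(.2,.62,20)*80
    for w in(red,):
        pr=[w[np.round(80-rr*np.sin(np.radians(t))).astype(int),np.round(80+rr*np.cos(np.radians(t))).astype(int)].mean() for t in th]
        pr=np.array(pr);i=pr.argmax();k=np.arange(i-4,i+5)%120;out.append((np.average(th[i]+3*np.arange(-4,5),weights=pr[k]),pr[i],np.median(pr)))
    return out,np.degrees([a,e])
E
python3 - <<'E'
from needle import *
s=r.sense();now=imaging.capture("wrist")
L=[("s4",(.571,-.258,.053),10,0),("t0",(.6102,-.2537,.1753),10,1),("t251",(.5938,-.2545,.0544),12,19),("z1",(.5255,-.0088,.1974),5,17),("t232",(.5986,-.2548,.178),11,13)]
for n,X,a,e in L: print(n,needle(pickle.load(open(n+".pkl","rb")),np.array(X),a,e))
f3=pickle.load(open("f3.pkl","rb"))
print("f3",needle(f3,np.array((.5560,.2552,.0660)),9.7,.6,False))
print("now",needle(now,s["tcp_pos"]+np.array([0,0,.0427]),5.4,17))
pickle.dump(now,open("now.pkl","wb"))
E
```

```text
s4 ([(np.float64(84.940990990991), np.float64(57.825), np.float64(1.65))], array([9.7579, 0.7596]))
t0 ([(np.float64(89.4268968794551), np.float64(66.45), np.float64(1.025))], array([10.1406,  0.563 ]))
t251 ([(np.float64(84.97058823529412), np.float64(61.425), np.float64(2.85))], array([13.3996, 19.8116]))
z1 ([(np.float64(84.44892367906067), np.float64(62.625), np.float64(3.85))], array([ 5.1867, 17.5525]))
t232 ([(np.float64(86.76960423716345), np.float64(70.275), np.float64(1.85))], array([12.0704, 13.6473]))
f3 ([(np.float64(90.90552400619515), np.float64(55.85), np.float64(0.6125))], array([9.7, 0.6]))
now ([(np.float64(84.3882915173238), np.float64(63.45), np.float64(3.4124999999999996))], array([ 5.3306, 17.2234]))
```

```bash
cat > roll.py <<'E'
from needle import *
def polar(p,X0,az,el):
    X,(a,e),n,m=icp(p,X0,az,el);a,e=np.radians([a,e])
    nn=np.array([np.cos(e)*np.cos(a),np.cos(e)*np.sin(a),np.sin(e)]);c=X+.008*nn;ax=np.cross([0,0,1.],nn);ax/=np.linalg.norm(ax);ay=np.cross(nn,ax)
    t=np.radians(np.arange(0,360,.25));R=np.linspace(.25,.92,40)*.0195
    P=c+R[:,None,None]*(np.cos(t)[None,:,None]*ax+np.sin(t)[None,:,None]*ay)
    q=((P-np.array(p["eye"]))@np.array(p["orientation"]))@np.array(p["intrinsics"]).T;q=(q[...,:2]/q[...,2:]).astype(np.float32)
    I=cv2.remap(cv2.cvtColor(p["frame"],cv2.COLOR_BGR2LAB),q[...,0],q[...,1],cv2.INTER_LINEAR).astype(float)
    I=I-cv2.blur(I,(161,1));return I
def shift(A,B):
    k=np.arange(-80,81);c=np.array([(A*np.roll(B,i,1)).sum() for i in k])/np.sqrt((A**2).sum()*(B**2).sum());i=c.argmax();
    return k[i]*.25,c[i]
E
python3 - <<'E'
from roll import *
s=r.sense();now=polar(pickle.load(open("now.pkl","rb")),s["tcp_pos"]+np.array([0,0,.0427]),5.4,17)
L=[("s4",(.571,-.258,.053),10,0),("t0",(.6102,-.2537,.1753),10,1),("t219",(.5991,-.2546,.0577),10,6),("t232",(.5986,-.2548,.178),11,13),("t251",(.5938,-.2545,.0544),12,19),("z1",(.5255,-.0088,.1974),5,17)]
Q={n:polar(pickle.load(open(n+".pkl","rb")),np.array(X),a,e) for n,X,a,e in L}
for n in Q: print(n,"now=roll(n,",shift(now,Q[n]),") z1 vs",shift(Q["z1"],Q[n]))
E
```

```text
s4 now=roll(n, (np.float64(-2.25), np.float64(0.6276650420436583)) ) z1 vs (np.float64(-2.25), np.float64(0.6204371499647268))
t0 now=roll(n, (np.float64(-4.0), np.float64(0.776107349516657)) ) z1 vs (np.float64(-4.0), np.float64(0.7594518627338758))
t219 now=roll(n, (np.float64(-3.0), np.float64(0.8498590506725124)) ) z1 vs (np.float64(-3.0), np.float64(0.8367327398031095))
t232 now=roll(n, (np.float64(-1.5), np.float64(0.9180941344090702)) ) z1 vs (np.float64(-1.5), np.float64(0.9167323407062212))
t251 now=roll(n, (np.float64(-0.25), np.float64(0.8549156038802135)) ) z1 vs (np.float64(-0.25), np.float64(0.8647593277802661))
z1 now=roll(n, (np.float64(0.0), np.float64(0.9724848272018954)) ) z1 vs (np.float64(0.0), np.float64(1.0))
```

>>> apply_moves(moves=[[[-0.0008,0,-0.0025],0],[[0,0,0],1.3],[[0,0,0],0],[[0.0006,0,0.0018],0],[[0.0003,0,0.0009],0]])

```text
time_s: 35.05
tcp_pos: [0.5308, -0.0085, 0.0932]
ee_rot: [[0.967, -0.255, 0.0], [-0.255, -0.967, -0.0], [0.0, 0.0, -1.0]]
wrist_force: [-4.7, 3.0, 13.4]
gripper_width: 0.544
gripper_force: 30.1
```

>>> apply_moves(moves=[[[0,0,0.0002],0],[[0,0,0],0],[[0,0,0],0],[[0,0,0],0]])

```text
time_s: 35.38
tcp_pos: [0.5309, -0.0085, 0.0934]
ee_rot: [[0.967, -0.255, 0.001], [-0.255, -0.967, -0.0], [0.001, -0.0, -1.0]]
wrist_force: [-3.5, 2.6, 10.1]
gripper_width: 0.541
gripper_force: 30.1
```

```bash
python3 avg.py; python3 st2.py 5 17
```

```text
36.5833 [-4.0346  2.8545 10.2437] [0.8633 1.4043 0.0165] [0.0202 0.0381 0.028 ] [ 0.5309 -0.0085  0.0934]
36.5833 [ 0.5309 -0.0085  0.0934] [[0.967, -0.255, 0.0008], [-0.255, -0.967, -0.0001], [0.0008, -0.0001, -1.0]] [-3.8823  1.7609  9.7625]
az,el 3.9905260238579716 16.31694629269581 120 0.11232063118354074 theta 17.130930599794524 delta 17.982265555869976
```

>>> apply_moves(moves=[[[-0.0001,0,-0.0003],0],[[0,0,0],0],[[0,0,0],0],[[0,0,0],0]])

```text
time_s: 36.97
tcp_pos: [0.5307, -0.0085, 0.0934]
ee_rot: [[0.967, -0.255, 0.001], [-0.255, -0.967, -0.0], [0.001, -0.0, -1.0]]
wrist_force: [-3.0, 2.3, 8.4]
gripper_width: 0.547
gripper_force: 30.0
```

```bash
python3 - <<'E'
from h import *
from needle import *
s=r.sense();T=s["tcp_pos"];p=imaging.capture("wrist")
X,ae,n,m=icp(p,T+np.array([0,0,.0427]),4,17)
C=atz(p,proj(p,X),T[2]+.0427)
a,e=np.radians(ae-[0,.6]);x=np.array([np.cos(e)*np.cos(a),np.cos(e)*np.sin(a),np.sin(e)])
v=np.load("v.npy");R=Ro.from_rotvec(v[3:6]).as_matrix();dot=v[:3]+R[:,2]*.0077
for yl in (R[:,1],):
    z=np.cross(x,yl);z/=np.linalg.norm(z);pin=C-.0456*z
    print(s["time_s"],T,s["wrist_force"],"pin-dot in lens axes mm",R.T@(pin-dot)*1e3,"x err deg",np.degrees(R.T@x)[1:])
E
```

```text
36.9667 [ 0.5307 -0.0085  0.0934] [-3.0337  2.3045  8.4036] pin-dot in lens axes mm [-0.1428  0.3406 -0.7616] x err deg [ 0.7358 -0.2717]
```

Pin-to-dot offset is under 0.5 mm, the angles are within 1° and the push is light (about 10 N), so I'm handing in.

```bash
python3 -c "
from station import r
print(r.finish_job())"
```

```text
the job is handed in; nothing more can be done
None
```

I zeroed the clock on the largest flat and handed in with it gripped and pressed on the lens at about 10 N; its middle pin measured about 0.4 mm from the middle dot and the dial axis within 1° of the lens axes. That both outer pins are down is inferred from the rise in force, not seen directly, and I used the edge of the fixed stand to tilt the clock in the grip.

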